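Rack the oiled scrapers and start the drying timer

ROBOT

A 7-joint arm with a two-finger parallel gripper is mounted at the origin on a cart in front of the work surface, level with it; the furniture and walls round the work are solid. World frame = base frame: x ahead of the robot, y to its left, z up, the work surface at z = 0. Lengths are in mm, angles in rad, forces in N, time in s.
With the tool pointing down it reaches from about 400 to 900 mm from the base axis. Payload 5.6 kg.
Tool frame: the origin (TCP) lies at the centre of the arm's flange, where the gripper is bolted on; the fingertips stand manip.tip_extent ahead of it and the grasp point (between the pads) lies 171 mm ahead of it (manip.tip_extent is the distance from the TCP to the fingertips, in mm); z points along the fingers, y is the direction in which the jaws open and shut (so a half turn about z gives the same grasp; the last joint's range is limited). The gripper opens to 92 mm and grips with 3 to 60 N. Pads are 20 mm wide; open, the fingers measure 128 mm over their backs; the gripper's body (75 mm by 189 mm) begins 69 mm behind the grasp point.
Start: joints at [1.215, 0.468, -0.012, 1.603, 0.006, 1.071, -0.056], TCP at [199.984, -618.472, 404.692] pointing down, gripper open.
Joint ranges: [-2.53, 2.53], [-0.31, 2.02], [-1.57, 1.55], [0.28, 2.44], [-1.29, 4.43], [0.15, 1.84], [-2.92, 2.92]. Speed limits (rad/s): [2.57, 2.57, 3.14, 3.14, 3.14, 3.14, 3.14].

INTERFACE

Orientations are given as a unit quaternion [x, y, z, w].
In Python, from plant import manip gives the robot as it stands.
- The arm moves only by the tool drive_tool, never from a script. Its argument "plan" is text: rows parted by semicolons, each of 4 numbers parted by spaces: the shift along the world's x, y, z in m, then the turn about the world's z in rad. In form: dx dy dz yaw; .... A call has 1 to 8 rows; each row is the pose to reach, as a shift and turn from the pose commanded when the call began; what a row does not reach only later rows make up. A row lasts 1/10 s, in which the tool goes at most 50 mm and 8.59 degrees, less where a joint would pass 70% of its speed; a pose out of reach is approached as far as the arm can. A call with a gripper value outside its range is refused whole. "jaw" is the closure, from -1 (fully open) to 1 (shut), set as the call begins (left out, the last holds). The fingers move at their own pace and stop on an object; the grip force is fixed at half the most. Time passes only in rows, so rows that repeat a pose let the fingers close. It gives the time, the measured TCP pose, the force and the opening at its end, in the units of the state.
- manip.state(): the state, without advancing time (a new reading comes with each control period).
- manip.snapshot(name): name is "side" or "top" or "wrist"; returns a dict with "pixels" (400x640x3 uint8, red, green, blue), "K" (3x3 intrinsics, pixels), "world_from_camera" (4x4, takes a point from camera to world coordinates). Camera axes: x right, y down, z forward; pixel columns grow to the right and rows downward; lengths in mm; the calibration is good to about 2 mm. A picture is of the moment at which its call begins. There is no depth.
- manip.hand_in(): hands the job in, once; it reports no verdict.
The state is a dict: "clock": time; "joint_positions": joint angles; "qd": joint speeds; "joint_efforts": joint torques, N m; "ee_pos": TCP position; "tool_rot": TCP orientation; "contact_force": force on the tool from outside, world axes, zero at the start; "torque": the same for the moment, N m; "finger_gap": finger opening in mm.
Only numpy, scipy, OpenCV 4.12 (cv2) and the standard library are available. Lean on these libraries where they do the work, as an engineer would, in place of code of your own. Each camera call takes 0.05 s, during which the arm holds its last target.

TASK

Put the freshly oiled scrapers to dry: slide every scraper that lies on the bench, blade first, fully home into the rack slot that fits its width, and leave it lying there. Wind the spring timer by its wing key, clockwise in repeated part turns, until the white pointer stands level with the brass index tab. When all are racked and the timer is wound, and not before, push the start lever fully over away from you; do not disturb the pliers, mug or tape roll.

Things in the scene. Friction and masses are not known exactly. Their poses are not given: they have to be found in the camera images.
- scraper_narrow: narrow scraper, may be absent: flat full-tang steel scraper with a dark wooden handle on its upper side, 137 mm long, 0.12 kg, lying flat. Origin: underside, mid-handle (grip here). x to the blade's edge, z up. Handle 22 mm wide (y), 20 mm high, x = -42 to +38 mm; blade 30 mm wide, 4 mm thick (z 0 to 4), x = 44 to 95 mm
- scraper_narrow_tip (a point): middle of the narrow scraper's blade edge, underside (95 mm ahead of its origin in x)
- block_narrow: fixed wooden block with the slot for the 30 mm blade, 67 deep x 80 wide x 24 mm high, on a 12 mm board that reaches 30 mm out in front. Blocks stand side by side 90 mm apart in any order. Origin: middle of the slot's mouth, on its floor; x into the slot, z up. Slot 35 mm wide, 10 mm high (z 0 to 10), 55 mm deep, level, open at the front only
- block_narrow_back (a point): middle of the slot's back wall in the narrow block, on its floor (55 mm in from the mouth)
- scraper_medium: medium scraper, may be absent: flat full-tang steel scraper with a dark wooden handle on its upper side, 137 mm long, 0.12 kg, lying flat. Origin: underside, mid-handle (grip here). x to the blade's edge, z up. Handle 22 mm wide (y), 20 mm high, x = -42 to +38 mm; blade 42 mm wide, 4 mm thick (z 0 to 4), x = 44 to 95 mm
- scraper_medium_tip (a point): middle of the medium scraper's blade edge, underside (95 mm ahead of its origin in x)
- block_medium: fixed wooden block with the slot for the 42 mm blade, 67 deep x 80 wide x 24 mm high, on a 12 mm board that reaches 30 mm out in front. Blocks stand side by side 90 mm apart in any order. Origin: middle of the slot's mouth, on its floor; x into the slot, z up. Slot 47 mm wide, 10 mm high (z 0 to 10), 55 mm deep, level, open at the front only
- block_medium_back (a point): middle of the slot's back wall in the medium block, on its floor (55 mm in from the mouth)
- scraper_wide: wide scraper, may be absent: flat full-tang steel scraper with a dark wooden handle on its upper side, 137 mm long, 0.12 kg, lying flat. Origin: underside, mid-handle (grip here). x to the blade's edge, z up. Handle 22 mm wide (y), 20 mm high, x = -42 to +38 mm; blade 54 mm wide, 4 mm thick (z 0 to 4), x = 44 to 95 mm
- scraper_wide_tip (a point): middle of the wide scraper's blade edge, underside (95 mm ahead of its origin in x)
- block_wide: fixed wooden block with the slot for the 54 mm blade, 67 deep x 80 wide x 24 mm high, on a 12 mm board that reaches 30 mm out in front. Blocks stand side by side 90 mm apart in any order. Origin: middle of the slot's mouth, on its floor; x into the slot, z up. Slot 59 mm wide, 10 mm high (z 0 to 10), 55 mm deep, level, open at the front only
- block_wide_back (a point): middle of the slot's back wall in the wide block, on its floor (55 mm in from the mouth)
- timer: fixed grey spring timer case 100 x 220 x 60 mm; origin under its centre, x away from the robot, y to the left, z up. On top: wing key on the right, scale window along the front, start lever on the left
- key_grip (a point): point on the vertical axis of the brass wing key, 97 mm above the bench, at the height to grip. Wing: upright plate 8 mm thick (this point's y), about 82 mm long (this point's x, turning with the key), from 17 mm below to 15 mm above this point; the case's top is 37 mm below it
- wind_key (a joint): angle of the wing key, rad, 0 = run down, grows clockwise seen from above, stop at 9.0. Sprung: about 0.09 to 0.16 N m to wind, and its brake holds it wherever it is let go; if wound too far it can be turned back by hand
- pointer_tip (a point): white pointer in the scale window; 0 at the right end, it moves 8 mm to the left (timer +y) per radian that the key is wound
- index_mark (a point): brass index tab on the rail just behind the scale window, fixed for this start, 34 to 58 mm left of the pointer's rest position; its y axis is the timer's y
- start_lever (a joint): start lever, rad: 0 leaning to the robot (off), up to 1.0 leaning away (on); stays where it is left
- start_lever_tip (a point): ball tip of the steel start lever, 50 mm long; it stands up from the timer's top and swings in the timer's x-z plane; push it away from the robot (timer +x)
- pliers: red pliers, bystander
- mug: orange mug, bystander
- tape_roll: roll of masking tape, 104 x 25 mm, bystander
Things that resemble listed ones, but are neither listed nor needed, are in the scene too. Leave any green look-alike of the scraper_narrow alone.

How it is judged (in metres and radians):
On the way, in this order (a step that is already met when the one before it is completed fails the run):
1. every scraper is home in its slot and the pointer is level with the index tab (horizontal distance between scraper_narrow_tip and block_narrow_back below 0.009 m and z of scraper_narrow_tip in the frame of block_narrow_back between -0.004 and 0.007 m and angle between the x axis of scraper_narrow and the x axis of block_narrow, either way round below 0.12 rad and horizontal distance between scraper_medium_tip and block_medium_back below 0.009 m and z of scraper_medium_tip in the frame of block_medium_back between -0.004 and 0.007 m and angle between the x axis of scraper_medium and the x axis of block_medium, either way round below 0.12 rad and horizontal distance between scraper_wide_tip and block_wide_back below 0.009 m and z of scraper_wide_tip in the frame of block_wide_back between -0.004 and 0.007 m and angle between the x axis of scraper_wide and the x axis of block_wide, either way round below 0.12 rad and y of pointer_tip in the frame of index_mark between -0.006 and 0.006 m), for 0.2 s.
2. then the start lever is pushed over to on (value of joint start_lever above 0.8 rad), for 0.2 s.
At the end, for the whole second after the job is handed in: each scraper present lies at rest with its blade edge within 9 mm of the back of the slot of its own width, in line with it; the pointer is within 6 mm of the index tab along the scale; the start lever is past 0.8 rad (all of step 1 and linear speed of each of scraper_narrow, scraper_medium, scraper_wide below 0.02 m/s and value of joint start_lever above 0.8 rad); the robot touches nothing.
It fails at once if the pliers is disturbed (moved over 5 cm) (distance of pliers from where it was at the start of the episode above 0.05 m).
It fails at once if the mug is disturbed (moved over 5 cm) (distance of mug from where it was at the start of the episode above 0.05 m).
It fails at once if the tape roll is disturbed (moved over 5 cm) (distance of tape_roll from where it was at the start of the episode above 0.05 m).
Of scraper_narrow, scraper_medium, scraper_wide only 2 to 3 are there at a start; the rules pass over those that are not, and their reading is None.
At some moment in a run one of scraper_narrow, scraper_medium, scraper_wide may be knocked a few centimetres aside while the robot is not near it.
Once in a run the grip may slacken for a moment while it holds something.
It also fails if it takes over 210 s, if anything falls off the work surface, if the arm or the gripper's body presses on something with over 40 N, if the wrist force passes 120 N, or if a joint passes its speed limit or range.

## Working session

There is one attempt and no reset: what is moved stays moved. The work goes in short steps, Python scripts to look and compute and a tool call to move; the robot and the scene stay as the last step left them, time stands still between calls to the robot, and variables do not carry over. Pictures are saved under pics/ and viewed, and the job is handed in when it is done.

Besides the shell and the picture viewer there is one more tool, called as a command line: name --argument value ..., lists and objects as JSON in quotes. drive_tool: Moves the arm, as the interface text tells. Its arguments: {"type":"object","properties":{"plan":{"type":"string"},"jaw":{"type":"number"}},"required":["plan"]}

```bash
mkdir -p pics; ls; cat > h.py <<'E'
import numpy as np, cv2
from plant import manip
def snap(n,f):
    s=manip.snapshot(n); cv2.imwrite('pics/'+f+'.png',s['pixels'][:,:,::-1]); np.savez('pics/'+f+'.npz',**{k:np.array(v) for k,v in s.items()}); return s
def load(f): return dict(np.load('pics/'+f+'.npz'))
def ray(s,uv):
    T=np.array(s['world_from_camera']); d=T[:3,:3]@np.linalg.inv(s['K'])@np.array([uv[0],uv[1],1.]); return T[:3,3],d
def onz(s,uv,z):
    o,d=ray(s,uv); return o+d*(z-o[2])/d[2]
def proj(s,p):
    T=np.linalg.inv(np.array(s['world_from_camera'])); c=T[:3,:3]@np.array(p,float)+T[:3,3]; q=np.array(s['K'])@c; return q[:2]/q[2]
E
python3 - <<'E'
from h import *
print(manip.state(), manip.tip_extent)
for n in('side','top','wrist'):
    s=snap(n,n+'0'); print(n,np.round(s['K'],1).tolist(),np.round(s['world_from_camera'],3).tolist())
E
```

```text
pics
{'clock': 0.0, 'joint_positions': array([ 1.21495872,  0.46834813, -0.01159205,  1.60362103,  0.00598671,
        1.07139562, -0.0562753 ]), 'qd': array([ 7.05824874e-05, -2.90334258e-04, -6.13495260e-04, -1.34268519e-03,
        1.14311770e-03, -9.74072234e-04, -1.23194855e-03]), 'joint_efforts': array([ 3.11859403e-04, -5.20572066e+01, -1.20299528e-02, -2.43750465e+01,
       -5.65244991e-02,  1.72320963e-02,  1.37164184e-04]), 'ee_pos': array([ 199.917564  , -618.2278485 ,  403.75997724]), 'tool_rot': array([ 9.87795433e-01,  1.55754380e-01, -1.92090482e-04, -8.47321936e-04]), 'contact_force': array([ 0.23992879, -0.81158667,  0.28361743]), 'torque': array([-0.00490689,  0.00569142,  0.02329341]), 'finger_gap': 91.77025797602217} 190.1
side [[499.5, 0.0, 319.1], [0.0, 499.5, 202.0], [0.0, 0.0, 1.0]] [[0.91, -0.267, 0.317, -58.823], [-0.414, -0.611, 0.675, -1278.028], [0.014, -0.745, -0.667, 1375.754], [0.0, 0.0, 0.0, 1.0]]
top [[374.6, 0.0, 316.9], [0.0, 374.6, 197.0], [0.0, 0.0, 1.0]] [[0.017, -0.999, 0.04, 459.031], [-1.0, -0.017, 0.001, -0.279], [-0.001, -0.04, -0.999, 1377.93], [0.0, 0.0, 0.0, 1.0]]
wrist [[356.8, 0.0, 316.9], [0.0, 356.8, 199.8], [0.0, 0.0, 1.0]] [[0.308, -0.908, -0.285, 280.853], [-0.952, -0.294, -0.09, -591.324], [-0.002, 0.299, -0.954, 385.777], [0.0, 0.0, 0.0, 1.0]]
```

View pics/top0.png

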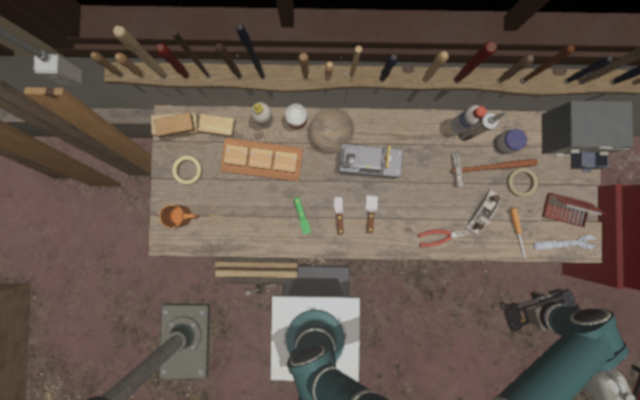

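View pics/side0.png

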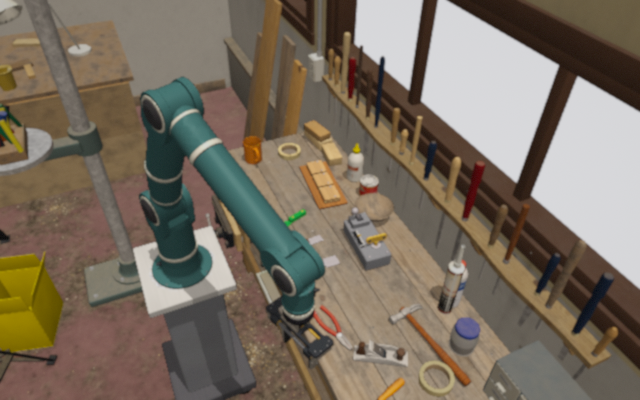

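View pics/wrist0.png

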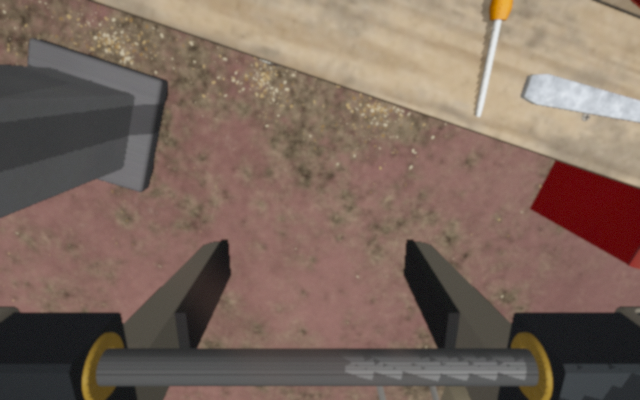

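```bash
python3 - <<'E'
from h import *
im=cv2.imread('pics/top0.png')
c=im[130:250,200:420]; cv2.imwrite('pics/top0z.png',cv2.resize(c,None,fx=3.6,fy=3.6,interpolation=cv2.INTER_CUBIC))
s=load('top0')
for uv in[(339,232),(339,200),(371,230),(371,198),(302,215),(221,175),(301,178),(304,150),(371,160),(388,157)]: print(uv,np.round(onz(s,uv,10)))
E
```

```text
(339, 232) [387. -81.  10.]
(339, 200) [503. -79.  10.]
(371, 230) [ 396. -198.   10.]
(371, 198) [ 513. -196.   10.]
(302, 215) [446.  55.  10.]
(221, 175) [588. 354.  10.]
(301, 178) [582.  61.  10.]
(304, 150) [685.  52.  10.]
(371, 160) [ 652. -195.   10.]
(388, 157) [ 664. -257.   10.]
```

View pics/top0z.png

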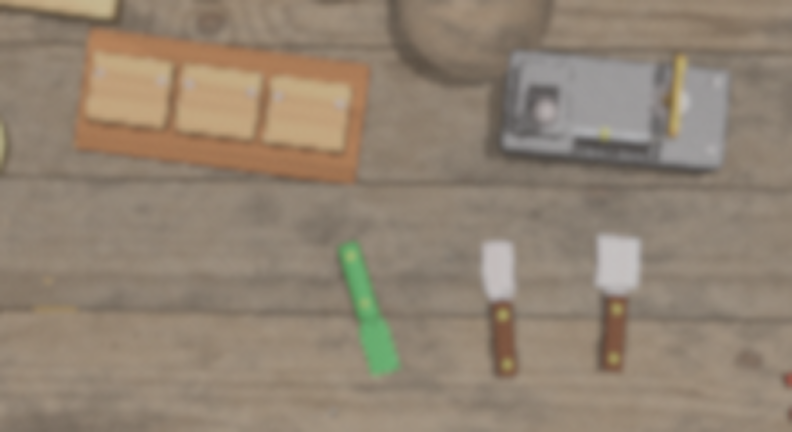

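drive_tool --plan "0.035 0.035 0 0.14; 0.07 0.07 0 0.28; 0.105 0.105 0 0.42; 0.14 0.14 0 0.56; 0.175 0.175 0 0.70; 0.20 0.215 0 0.84; 0.225 0.26 0 0.98; 0.25 0.3 0 1.12" --jaw -1

```text
clock: 0.95
ee_pos: [450.5, -316.5, 404.6]
tool_rot: [0.752, 0.659, -0.0, -0.0]
contact_force: [0.7, -0.1, 0.0]
finger_gap: 91.7
```

drive_tool --plan "0.01 0.045 0 0.14; 0.02 0.09 0 0.28; 0.03 0.135 0 0.42; 0.03 0.18 0 0.56; 0.03 0.225 0 0.70; 0.03 0.27 0 0.84; 0.03 0.315 0 0.98; 0.03 0.36 0 1.12"

```text
clock: 1.75
ee_pos: [479.5, 43.1, 404.8]
tool_rot: [0.288, 0.958, -0.0, 0.0]
contact_force: [1.2, 0.4, -0.6]
finger_gap: 91.9
```

drive_tool --plan "0 0.045 0 0.14; 0 0.09 0 0.28; 0 0.135 0 0.42; 0 0.16 0 0.50; 0 0.16 0 0.59;0 0.16 0 0.59"

```text
clock: 2.35
ee_pos: [479.7, 202.3, 404.3]
tool_rot: [-0.002, 1.0, 0.0, -0.0]
contact_force: [1.2, -0.6, 0.2]
finger_gap: 91.7
```

```bash
python3 - <<'E'
from h import *
s=manip.state();print(s['clock'],s['ee_pos'],s['tool_rot'],s['joint_positions'])
snap('wrist','w1');snap('top','t1')
E
```

```text
2.35 [479.69877759 202.30962989 404.32985569] [-1.65416584e-03  9.99998507e-01  1.93844265e-04 -4.60614778e-04] [ 0.2723682   0.40514614 -0.90844322  1.87426048  0.36755106  1.04068508
  0.78688015]
```

View pics/w1.png

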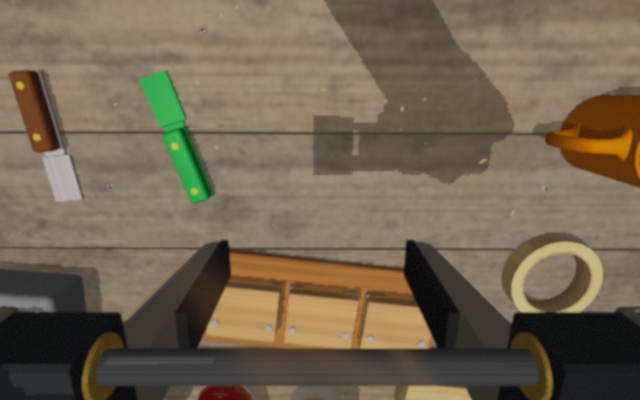

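```bash
python3 - <<'E'
from h import *
im=cv2.imread('pics/w1.png')
c=im[235:355,200:440]; cv2.imwrite('pics/w1z.png',cv2.resize(c,None,fx=3.3,fy=3.3,interpolation=cv2.INTER_CUBIC))
s=load('w1')
for uv in[(230,252),(413,266)]: print(uv,np.round(onz(s,uv,12)))
for uv in[(212,283),(280,289),(291,289),(358,296),(366,297)]: print(uv,np.round(onz(s,uv,36)))
E
```

```text
(230, 252) [575. 104.  12.]
(413, 266) [592. 316.  12.]
(212, 283) [601.  88.  36.]
(280, 289) [608. 163.  36.]
(291, 289) [608. 175.  36.]
(358, 296) [617. 250.  36.]
(366, 297) [618. 259.  36.]
```

View pics/w1z.png

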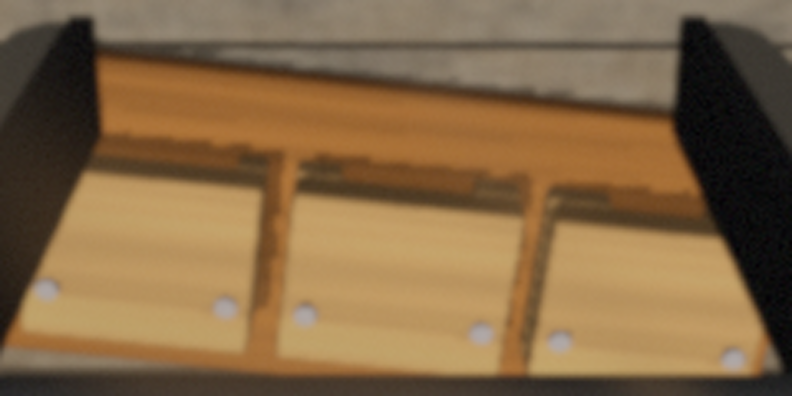

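drive_tool --plan "0.005 0.01 -0.04 0; 0.01 0.01 -0.08 0; 0.01 0.01 -0.105 0; 0.01 0.01 -0.105 0"

```text
clock: 2.85
ee_pos: [489.3, 209.8, 296.6]
tool_rot: [0.001, 1.0, -0.001, -0.003]
contact_force: [-0.5, -0.2, 0.2]
finger_gap: 91.9
```

```bash
python3 - <<'E'
from h import *
snap('wrist','w2')
E
```

drive_tool --plan "-0.005 -0.05 0 0; -0.01 -0.1 0 0; -0.01 -0.1 0 0; -0.01 -0.1 0 0"

```text
clock: 3.3
ee_pos: [480.8, 109.9, 301.5]
tool_rot: [0.002, 1.0, -0.0, 0.002]
contact_force: [0.3, 0.3, -0.1]
finger_gap: 91.7
```

```bash
python3 - <<'E'
from h import *
snap('wrist','w3')
a=[cv2.resize(cv2.imread(f'pics/{n}.png')[215:350,180:460],None,fx=2.8,fy=2.2,interpolation=cv2.INTER_CUBIC) for n in('w2','w3')]
cv2.imwrite('pics/w23.png',np.vstack(a)[:600])
E
```

```text
(no output)
```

View pics/w23.png

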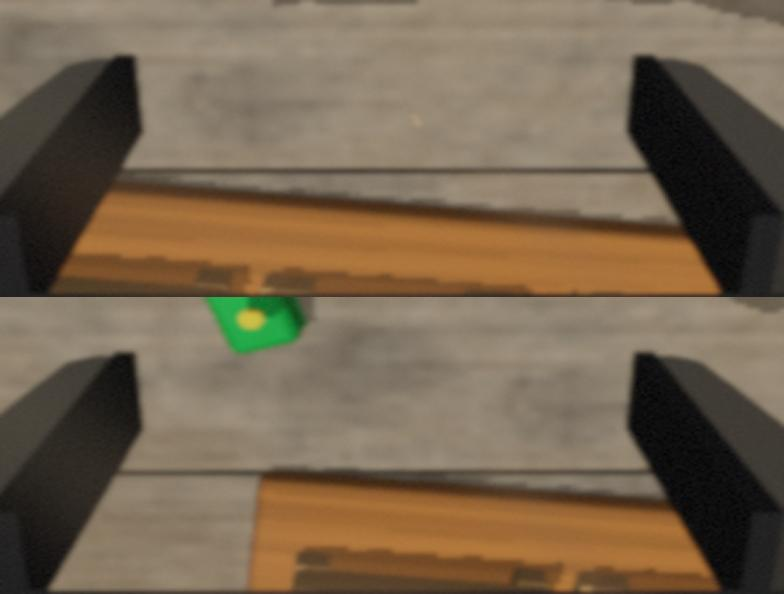

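View pics/w3.png

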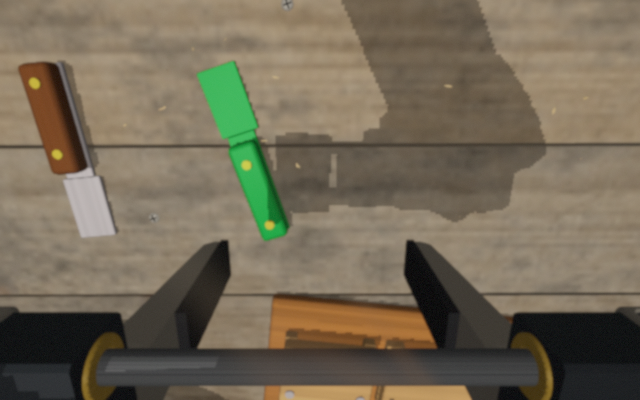

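drive_tool --plan "0.04 0.01 0 0; 0.05 0.02 0 0; 0.05 0.02 0 0; 0.05 0.02 0 0"

```text
clock: 3.75
ee_pos: [529.2, 133.1, 299.9]
tool_rot: [-0.002, 1.0, 0.0, -0.0]
contact_force: [-0.1, -0.6, -0.7]
finger_gap: 91.9
```

```bash
python3 - <<'E'
from h import *
snap('wrist','w4')
E
```

drive_tool --plan "0.005 0.05 0 0; 0.01 0.1 0 0; 0.01 0.1 0 0; 0.01 0.1 0 0"

```text
clock: 4.2
ee_pos: [538.7, 233.0, 299.7]
tool_rot: [-0.002, 1.0, -0.0, -0.0]
contact_force: [-0.2, -0.2, -0.1]
finger_gap: 92.0
```

```bash
python3 - <<'E'
from h import *
snap('wrist','w5')
a=[cv2.resize(cv2.imread(f'pics/{n}.png')[235:355,180:460],None,fx=2.8,fy=2.5,interpolation=cv2.INTER_CUBIC) for n in('w4','w5')]
cv2.imwrite('pics/w45.png',np.vstack(a)[:600])
E
```

```text
(no output)
```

View pics/w45.png

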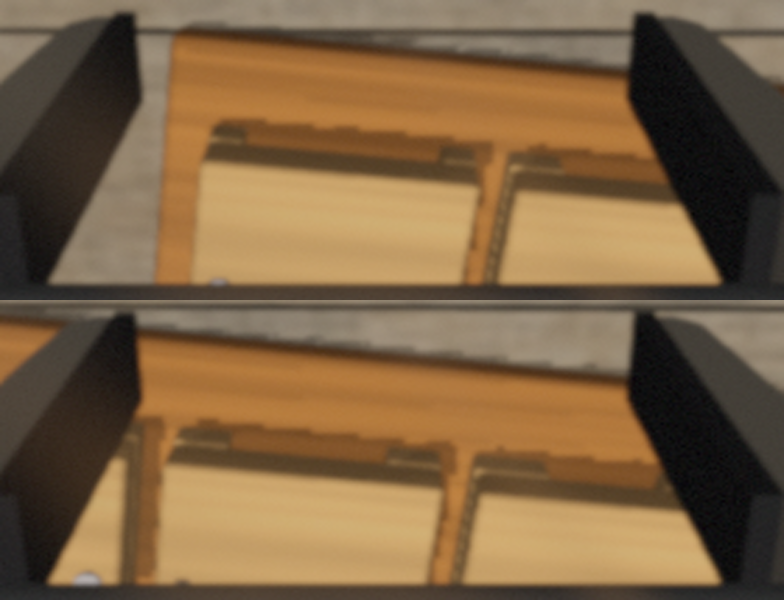

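```bash
python3 - <<'E'
from h import *
for n,pts in(('w4',[(205,158),(480,183),(508,186)]),('w5',[(165,160),(443,187),(475,190)])):
    s=load(n)
    P=[onz(s,(180+a/2.8,235+b/2.5),36) for a,b in pts]
    print(n,np.round(P,1).tolist(), [round(float(np.arctan2(-(q-P[0])[0],(q-P[0])[1])),3) for q in P[1:]])
s=load('w4')
B=[onz(s,(180+a/2.8,235+b/2.5),12) for a,b in[(178,33),(628,72)]];print(np.round(B,1))
print('slot edges z22 top', [np.round(onz(s,(180+a/2.8,235+b/2.5),22),1) for a,b in[(247,140),(440,160)]])
s=load('w5')
B=[onz(s,(180+a/2.8,235+b/2.5),12) for a,b in[(140,33),(628,80)]];print(np.round(B,1))
print('slot edges', [np.round(onz(s,(180+a/2.8,235+b/2.5),22),1) for a,b in[(232,145),(388,162),(547,173),(660,186)]])
# auto: board edges top view
E
```

```text
w4 [[602.8, 84.1, 36.0], [611.7, 162.0, 36.0], [612.7, 170.0, 36.0]] [-0.114, -0.116]
w5 [[613.0, 172.7, 36.0], [622.5, 251.3, 36.0], [623.5, 260.5, 36.0]] [-0.12, -0.12]
[[570.8  73.7  12. ]
 [584.7 207.7  12. ]]
slot edges z22 top [array([604.9,  94.1,  22. ]), array([612.3, 151.4,  22. ])]
[[580.3 162.3  12. ]
 [596.9 307.7  12. ]]
slot edges [array([616.2, 189.4,  22. ]), array([622.5, 235.7,  22. ]), array([626.5, 283.4,  22. ]), array([631.4, 317.7,  22. ])]
```

drive_tool --plan "0 -0.05 0.03 0; 0 -0.1 0.06 0; -0.01 -0.15 0.08 0; -0.02 -0.2 0.08 0; -0.03 -0.25 0.08 0; -0.03 -0.3 0.08 0; -0.03 -0.35 0.08 0; -0.03 -0.37 0.08 0"

```text
clock: 5.05
ee_pos: [508.0, -143.3, 379.7]
tool_rot: [0.002, 1.0, -0.001, -0.001]
contact_force: [-0.9, 0.1, -0.4]
finger_gap: 92.1
```

drive_tool --plan "0 0 0 0; 0 0 0 0"

```text
clock: 5.25
ee_pos: [508.7, -140.8, 379.4]
tool_rot: [0.002, 1.0, -0.0, -0.001]
contact_force: [-0.1, 0.5, -0.6]
finger_gap: 91.7
```

```bash
python3 - <<'E'
from h import *
snap('wrist','w6'); print(manip.state()['ee_pos'])
E
```

```text
[ 509.05912839 -139.07628571  379.58389343]
```

View pics/w6.png

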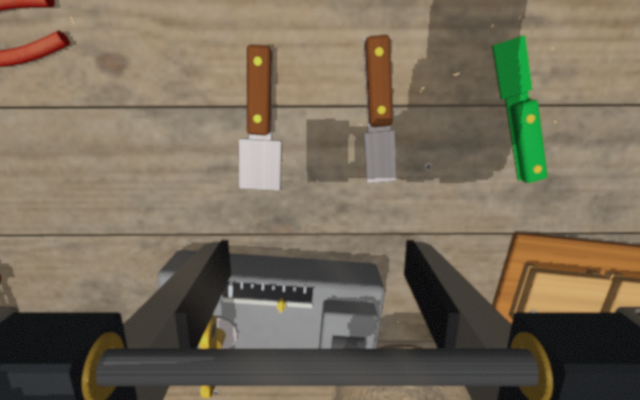

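```bash
cat > meas.py <<'E'
from h import *
import sys
def handles(n,ymin=-400,ymax=20,show=True):
    s=load(n); im=s['pixels'].astype(np.uint8)
    hsv=cv2.cvtColor(im,cv2.COLOR_RGB2HSV)
    m=((hsv[...,0]<16)&(hsv[...,1]>110)&(hsv[...,2]<190)&(hsv[...,2]>40)).astype(np.uint8)
    m=cv2.morphologyEx(m,cv2.MORPH_CLOSE,np.ones((7,7),np.uint8)); m=cv2.morphologyEx(m,cv2.MORPH_OPEN,np.ones((5,5),np.uint8))
    cs,_=cv2.findContours(m,cv2.RETR_EXTERNAL,cv2.CHAIN_APPROX_NONE)
    out=[]
    for c in cs:
        if cv2.contourArea(c)<200: continue
        P=np.array([onz(s,p,20)[:2] for p in c[:,0].astype(float)],np.float32)
        (cx,cy),(a,b),ang=cv2.minAreaRect(P)
        L=max(a,b);W=min(a,b); th=np.deg2rad(ang if a>b else ang+90); th=(th+np.pi/2)%np.pi-np.pi/2
        print('handle',np.round(cx,1),np.round(cy,1),'L',round(L,1),'W',round(W,1),'yaw',round(th,3),'px',c[:,0].mean(0).round())
        out.append((cx,cy,th))
    return out
if __name__=='__main__':
    handles(sys.argv[1])
E
python3 - <<'E'
from meas import *
handles('w6')
s=load('w6')
for n,a,b in(('R',(257.5,61),(257.5,119)),('L',(379,51.5),(381.5,110))):
    A=onz(s,a,20);B=onz(s,b,20);print(n,np.round(A,1),np.round(B,1),np.arctan2(B[1]-A[1],B[0]-A[0]))
for n,pts in(('R',[(240,140),(281,141),(281,190),(239,188)]),('L',[(366,126),(394,126),(396,180),(368,182)])):
    print(n,[np.round(onz(s,p,4)[:2],1).tolist() for p in pts])
E
```

```text
handle 626.9 130.7 L 149.6 W 107.5 yaw 1.457 px [562. 267.]
handle 425.4 -193.2 L 77.6 W 20.8 yaw -0.062 px [258.  89.]
handle 418.2 -83.1 L 77.8 W 21.2 yaw 0.091 px [379.  80.]
handle 389.9 -391.8 L 69.3 W 15.7 yaw -1.288 px [32. 50.]
handle 354.4 -387.8 L 48.1 W 7.7 yaw 1.567 px [26.  4.]
R [ 400.1 -192.6   20. ] [ 450.8 -195.3   20. ] -0.053464527535320085
L [392.6 -84.4  20. ] [443.1 -79.6  20. ] 0.09327966054341694
R [[472.4, -216.5], [473.6, -175.6], [524.4, -177.4], [522.0, -220.9]]
L [[459.2, -91.4], [459.3, -63.8], [514.1, -58.4], [516.2, -87.2]]
```

drive_tool --plan "-0.04 -0.025 0 -0.03; -0.08 -0.05 0 -0.058; -0.0826 -0.055 -0.04 -0.058; -0.0826 -0.055 -0.09 -0.058; -0.0826 -0.055 -0.13 -0.058; -0.0826 -0.055 -0.165 -0.058; -0.0826 -0.055 -0.185 -0.058; -0.0826 -0.055 -0.185 -0.058"

```text
clock: 6.1
ee_pos: [426.9, -191.7, 193.0]
tool_rot: [0.027, 1.0, 0.001, -0.002]
contact_force: [0.5, -0.4, 0.7]
finger_gap: 92.5
```

```bash
python3 - <<'E'
from h import *
snap('wrist','w7'); print(manip.state()['ee_pos'])
E
```

```text
[ 427.40544471 -191.9057917   194.3582808 ]
```

View pics/w7.png

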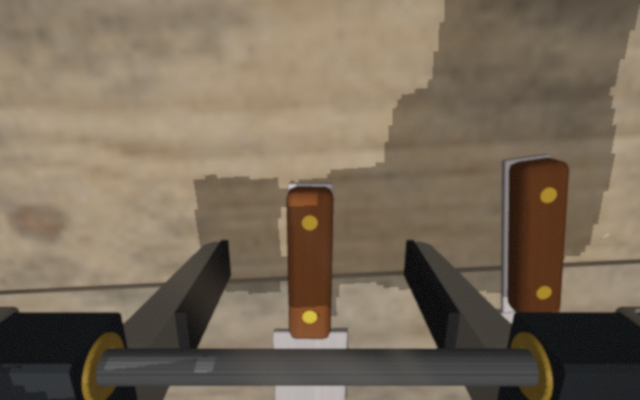

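drive_tool --plan "0 0 0 0; 0 0 0 0; 0 0 0 0; 0 0 0 0; 0 0 0 0; 0 0 0 0; 0 0 0 0; 0 0 0 0" --jaw 1

```text
clock: 6.95
ee_pos: [427.4, -193.5, 194.7]
tool_rot: [0.028, 1.0, 0.0, 0.0]
contact_force: [0.4, -0.2, 1.2]
finger_gap: 30.4
```

drive_tool --plan "0 0 0.02 0; 0 0 0.05 0; 0 0 0.08 0; 0 0 0.08 0; 0 0 0.08 0"

```text
clock: 7.45
ee_pos: [427.3, -193.8, 274.9]
tool_rot: [0.029, 1.0, -0.0, 0.0]
contact_force: [-0.9, -0.1, -0.3]
finger_gap: 0.5
```

```bash
python3 - <<'E'
from h import *
snap('wrist','w8'); print(manip.state()['ee_pos'])
E
```

```text
[ 426.96864673 -193.61549548  274.20413911]
```

View pics/w8.png

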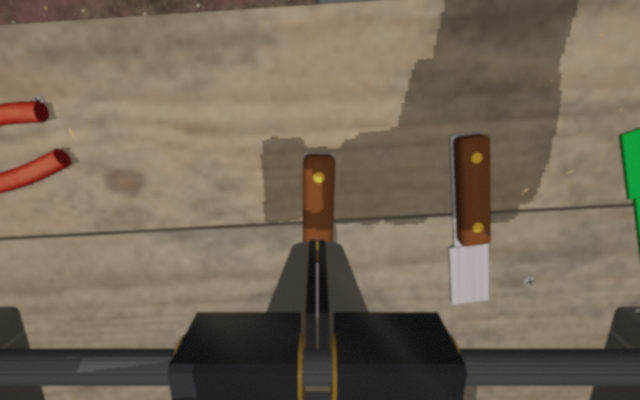

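drive_tool --plan "0 0 0 0; 0 0 0 0; 0 0 0 0; 0 0 0 0; 0 0 0 0; 0 0 0 0; 0 0 0 0; 0 0 0 0" --jaw -0.1

```text
clock: 8.3
ee_pos: [427.4, -193.5, 274.7]
tool_rot: [0.028, 1.0, -0.0, 0.0]
contact_force: [0.1, 0.1, 0.1]
finger_gap: 50.4
```

drive_tool --plan "0 0 -0.02 0; 0 0 -0.05 0; 0 0 -0.07 0; 0 0 -0.08 0; 0 0 -0.08 0; 0 0 -0.08 0"

```text
clock: 8.9
ee_pos: [427.8, -193.4, 195.2]
tool_rot: [0.028, 1.0, -0.0, 0.0]
contact_force: [0.3, 0.1, 0.1]
finger_gap: 50.5
```

drive_tool --plan "0 0 0 0; 0 0 0 0; 0 0 0 0; 0 0 0 0; 0 0 0 0; 0 0 0 0; 0 0 0 0; 0 0 0 0" --jaw 1

```text
clock: 9.7
ee_pos: [427.5, -193.6, 195.1]
tool_rot: [0.029, 1.0, -0.0, 0.0]
contact_force: [-0.2, -0.8, 5.1]
finger_gap: 21.5
```

drive_tool --plan "0 0 0.02 0; 0 0 0.06 0; 0 0 0.09 0; 0 0 0.09 0; 0 0 0.09 0"

```text
clock: 10.2
ee_pos: [427.0, -193.7, 284.6]
tool_rot: [0.029, 1.0, -0.0, 0.0]
contact_force: [-0.2, -0.3, -1.5]
finger_gap: 21.7
```

drive_tool --plan "0.01 0.04 0 0; 0.02 0.09 0 -0.01; 0.03 0.14 0 -0.02; 0.04 0.19 0 -0.03; 0.05 0.24 0 -0.04; 0.06 0.29 0 -0.05; 0.07 0.34 0 -0.058; 0.0755 0.38 0 -0.058"

```text
clock: 11.0
ee_pos: [502.5, 188.5, 282.6]
tool_rot: [0.057, 0.998, -0.0, -0.001]
contact_force: [1.5, 0.0, -1.5]
finger_gap: 21.8
```

drive_tool --plan "0 0.025 0 0; 0 0.039 0 0; 0 0.039 0 0; 0 0.039 0 0; 0 0.039 0 0"

```text
clock: 11.5
ee_pos: [503.2, 223.4, 284.1]
tool_rot: [0.059, 0.998, -0.001, -0.0]
contact_force: [-0.6, 0.3, -1.1]
finger_gap: 21.9
```

```bash
python3 - <<'E'
from h import *
snap('wrist','w9'); print(manip.state()['ee_pos'])
E
```

```text
[503.26541704 223.46334458 284.30754388]
```

View pics/w9.png

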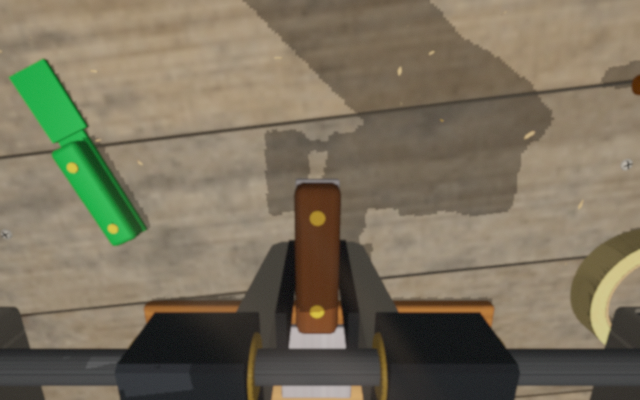

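drive_tool --plan "0 0 -0.04 0; 0 0 -0.07 0; 0 0 -0.0745 0; 0 0 -0.0745 0; 0 0 -0.0745 0; 0 0 -0.0745 0"

```text
clock: 12.15
ee_pos: [503.5, 225.7, 211.8]
tool_rot: [0.058, 0.998, 0.001, 0.001]
contact_force: [-1.0, -0.7, -1.6]
finger_gap: 21.6
```

```bash
python3 - <<'E'
from h import *
snap('wrist','w10'); print(manip.state()['ee_pos']);snap('top','t10');snap('side','s10'); print(manip.state()['ee_pos'])
im=cv2.imread('pics/t10.png')
cv2.imwrite('pics/t10z.png',cv2.resize(im[130:210,200:320],None,fx=6,fy=6,interpolation=cv2.INTER_CUBIC))
E
```

```text
[503.43370012 225.69577106 211.62402761]
[503.22749029 225.59249927 211.1939006 ]
```

View pics/w10.png

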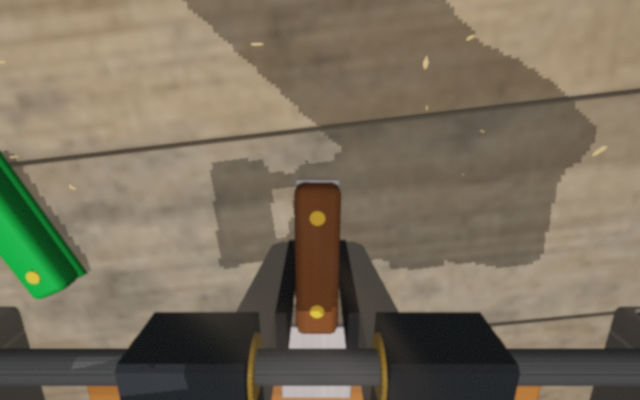

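View pics/t10z.png

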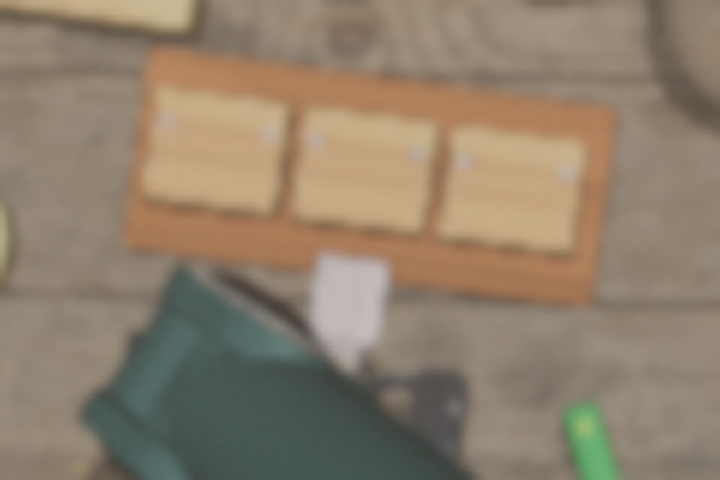

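drive_tool --plan "0.01 -0.0012 0 0; 0.02 -0.0023 0 0; 0.03 -0.0035 0 0; 0.04 -0.0047 0 0; 0.04 -0.0047 0 0"

```text
clock: 12.8
ee_pos: [544.7, 220.2, 210.0]
tool_rot: [0.059, 0.998, 0.0, 0.0]
contact_force: [-0.3, -0.5, -1.1]
finger_gap: 21.8
```

Inside without contact. On to nearly home.

drive_tool --plan "0.01 -0.0012 0 0; 0.02 -0.0023 0 0; 0.026 -0.003 0 0; 0.03 -0.0035 0 0; 0.03 -0.0035 0 0"

```text
clock: 13.3
ee_pos: [573.4, 217.1, 210.1]
tool_rot: [0.058, 0.998, 0.0, 0.0]
contact_force: [0.4, -0.5, -1.3]
finger_gap: 21.7
```

drive_tool --plan "0.001 -0.0001 0 0; 0.002 -0.0002 0 0; 0.003 -0.0003 0 0; 0.003 -0.0003 0 0"

```text
clock: 13.7
ee_pos: [575.9, 217.0, 210.3]
tool_rot: [0.057, 0.998, 0.0, 0.0]
contact_force: [-0.2, 0.2, -1.2]
finger_gap: 21.9
```

drive_tool --plan "0.001 -0.0001 0 0; 0.002 -0.0002 0 0; 0.002 -0.0002 0 0"

```text
clock: 14.0
ee_pos: [577.8, 216.8, 210.1]
tool_rot: [0.057, 0.998, -0.0, -0.0]
contact_force: [-1.9, -0.2, -1.5]
finger_gap: 21.6
```

drive_tool --plan "0.001 -0.0001 0 0; 0.002 -0.0002 0 0; 0.002 -0.0002 0 0"

```text
clock: 14.3
ee_pos: [578.5, 217.0, 209.8]
tool_rot: [0.057, 0.998, -0.001, -0.002]
contact_force: [-6.4, 0.6, 1.8]
finger_gap: 21.8
```

drive_tool --plan "-0.001 0.0001 -0.001 0; -0.001 0.0001 -0.0025 0; -0.001 0.0001 -0.0025 0; -0.001 0.0001 -0.0025 0"

```text
clock: 14.7
ee_pos: [578.2, 217.0, 207.3]
tool_rot: [0.057, 0.998, -0.0, -0.001]
contact_force: [-5.1, 1.0, -0.4]
finger_gap: 21.9
```

drive_tool --plan "0 0 0 0; 0 0 0 0; 0 0 0 0; 0 0 0 0; 0 0 0 0; 0 0 0 0; 0 0 0 0" --jaw -0.1

```text
clock: 15.4
ee_pos: [578.9, 216.7, 207.7]
tool_rot: [0.057, 0.998, 0.0, 0.0]
contact_force: [-0.4, 0.2, 0.5]
finger_gap: 50.5
```

drive_tool --plan "0 0 0.03 0; 0 0 0.08 0; 0 0 0.13 0; -0.03 0 0.17 0; -0.06 0 0.17 0; -0.06 0 0.17 0"

```text
clock: 16.0
ee_pos: [515.8, 217.8, 379.3]
tool_rot: [0.056, 0.998, -0.0, 0.001]
contact_force: [-0.1, -0.3, -1.0]
finger_gap: 50.1
```

```bash
python3 - <<'E'
from h import *
snap('wrist','w11'); print(manip.state()['ee_pos'])
E
```

```text
[517.58640724 217.00772239 378.5843298 ]
```

View pics/w11.png

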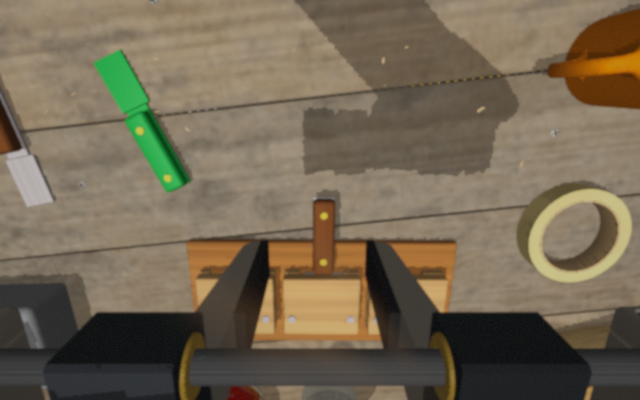

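drive_tool --plan "0 -0.05 0 0.03; -0.009 -0.1 0 0.06; -0.009 -0.15 0 0.1; -0.009 -0.2 0 0.117; -0.009 -0.25 0 0.117; -0.009 -0.295 0 0.117; -0.009 -0.295 0 0.117; -0.009 -0.295 0 0.117" --jaw -1

```text
clock: 16.85
ee_pos: [510.2, -80.0, 377.1]
tool_rot: [0.001, 1.0, 0.0, -0.0]
contact_force: [-0.7, 1.0, 0.4]
finger_gap: 91.7
```

```bash
python3 - <<'E'
from meas import *
snap('wrist','w12'); print(manip.state()['ee_pos'])
handles('w12')
E
```

```text
[510.19888695 -78.24465189 377.31075117]
handle 773.2 73.4 L 64.4 W 19.6 yaw 1.568 px [444. 393.]
handle 578.6 166.6 L 206.3 W 87.3 yaw 1.508 px [560. 253.]
handle 418.2 -82.6 L 77.7 W 21.2 yaw 0.092 px [312.  78.]
```

View pics/w12.png

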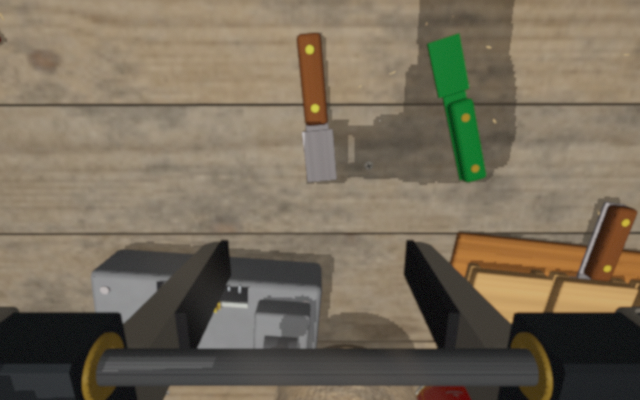

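drive_tool --plan "-0.045 -0.002 0 0.05; -0.0898 -0.0041 0 0.092; -0.0898 -0.0041 -0.05 0.092; -0.0898 -0.0041 -0.1 0.092; -0.0898 -0.0041 -0.14 0.092; -0.0898 -0.0041 -0.17 0.092; -0.0898 -0.0041 -0.183 0.092; -0.0898 -0.0041 -0.183 0.092" --jaw -0.1

```text
clock: 17.7
ee_pos: [419.8, -80.3, 193.1]
tool_rot: [-0.049, 0.999, 0.001, -0.002]
contact_force: [0.3, 0.1, -0.1]
finger_gap: 50.3
```

```bash
python3 - <<'E'
from h import *
snap('wrist','w13'); print(manip.state()['ee_pos'])
E
```

```text
[420.30977185 -80.53456501 194.23452953]
```

View pics/w13.png

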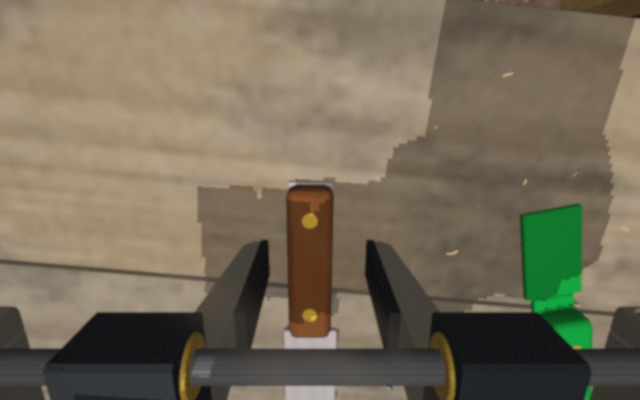

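drive_tool --plan "0 0 0 0; 0 0 0 0; 0 0 0 0; 0 0 0 0; 0 0 0 0; 0 0 0 0; 0 0 0 0; 0 0 0 0" --jaw 1

```text
clock: 18.55
ee_pos: [420.4, -82.6, 195.3]
tool_rot: [-0.047, 0.999, -0.0, 0.0]
contact_force: [-1.4, -1.0, 7.9]
finger_gap: 21.3
```

drive_tool --plan "0 0 0.02 0; 0 0 0.06 0; 0 0 0.09 0; 0.02 0 0.09 0; 0.04 0 0.09 0; 0.04 0 0.09 0"

```text
clock: 19.15
ee_pos: [461.8, -82.7, 285.2]
tool_rot: [-0.047, 0.999, 0.0, 0.001]
contact_force: [0.1, -0.4, -1.8]
finger_gap: 21.5
```

drive_tool --plan "0.01 0.04 0 -0.02; 0.02 0.09 0 -0.05; 0.03 0.14 0 -0.08; 0.0342 0.19 0 -0.11; 0.0442 0.24 0 -0.15; 0.0542 0.29 0 -0.18; 0.0542 0.34 0 -0.208; 0.0542 0.38 0 -0.208"

```text
clock: 19.95
ee_pos: [513.2, 299.7, 284.1]
tool_rot: [0.057, 0.998, -0.0, -0.001]
contact_force: [0.3, 0.2, -1.9]
finger_gap: 21.6
```

drive_tool --plan "0 0.0169 0 0; 0 0.0169 0 0; 0 0.0169 0 0; 0 0.0169 -0.04 0; 0 0.0169 -0.07 0; 0 0.0169 -0.0745 0; 0 0.0169 -0.0745 0; 0 0.0169 -0.0745 0"

```text
clock: 20.75
ee_pos: [514.9, 314.2, 211.6]
tool_rot: [0.057, 0.998, 0.001, 0.001]
contact_force: [0.5, 0.1, -1.0]
finger_gap: 21.8
```

```bash
python3 - <<'E'
from h import *
print(manip.state()['ee_pos']);snap('wrist','w14');snap('top','t14')
im=cv2.imread('pics/t14.png')
cv2.imwrite('pics/t14z.png',cv2.resize(im[130:210,200:320],None,fx=6,fy=6,interpolation=cv2.INTER_CUBIC))
E
```

```text
[514.92986336 314.15842647 211.57107641]
```

View pics/w14.png

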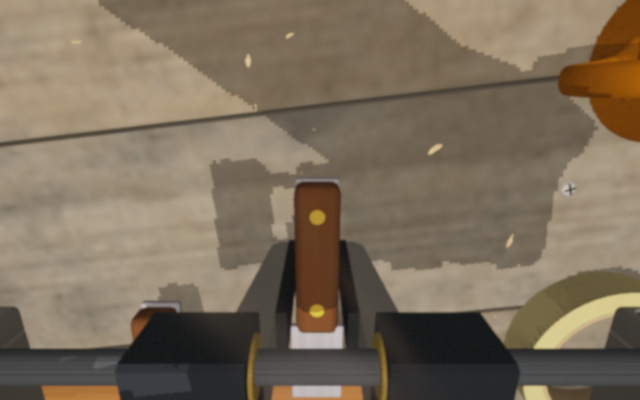

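View pics/t14z.png

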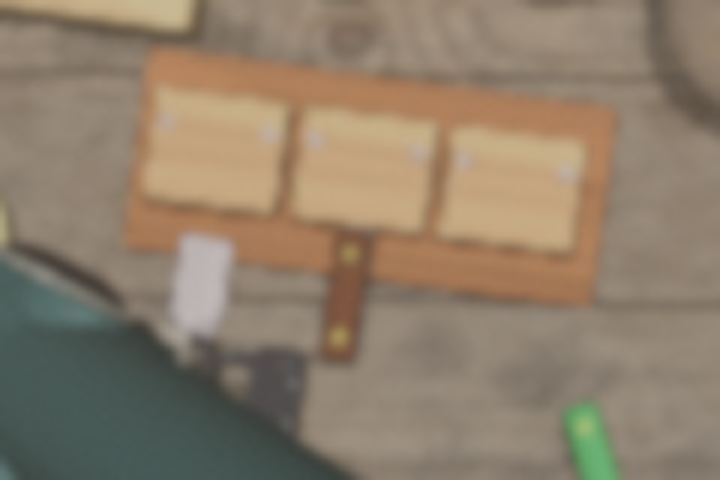

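drive_tool --plan "0.01 -0.0012 0 0; 0.02 -0.0023 0 0; 0.03 -0.0035 0 0; 0.04 -0.0047 0 0; 0.04 -0.0047 0 0"

```text
clock: 21.35
ee_pos: [556.2, 309.0, 210.1]
tool_rot: [0.058, 0.998, 0.0, 0.001]
contact_force: [-0.4, -0.1, -1.5]
finger_gap: 21.6
```

drive_tool --plan "0.01 -0.0012 0 0; 0.02 -0.0023 0 0; 0.026 -0.003 0 0; 0.03 -0.0035 0 0; 0.03 -0.0035 0 0"

```text
clock: 21.85
ee_pos: [584.8, 306.1, 210.1]
tool_rot: [0.057, 0.998, 0.0, 0.0]
contact_force: [0.3, -0.2, -1.2]
finger_gap: 21.6
```

drive_tool --plan "0.001 -0.0001 0 0; 0.002 -0.0002 0 0; 0.003 -0.0003 0 0; 0.003 -0.0003 0 0"

```text
clock: 22.25
ee_pos: [587.3, 306.1, 210.2]
tool_rot: [0.057, 0.998, 0.0, 0.0]
contact_force: [-0.4, -0.0, -1.3]
finger_gap: 21.6
```

drive_tool --plan "0.001 -0.0001 0 0; 0.002 -0.0002 0 0; 0.002 -0.0002 0 0"

```text
clock: 22.55
ee_pos: [588.8, 306.0, 210.1]
tool_rot: [0.057, 0.998, -0.0, -0.001]
contact_force: [-2.6, -0.1, -0.1]
finger_gap: 21.8
```

Back wall touched at the expected place. Set down and release.

drive_tool --plan "0 0 -0.001 0; 0 0 -0.0025 0; 0 0 -0.0025 0; 0 0 -0.0025 0"

```text
clock: 22.95
ee_pos: [588.8, 306.1, 207.5]
tool_rot: [0.057, 0.998, 0.0, -0.0]
contact_force: [-3.9, 0.6, -0.4]
finger_gap: 21.5
```

drive_tool --plan "0 0 0 0; 0 0 0 0; 0 0 0 0; 0 0 0 0; 0 0 0 0; 0 0 0 0; 0 0 0 0" --jaw -0.1

```text
clock: 23.65
ee_pos: [589.3, 305.8, 207.7]
tool_rot: [0.057, 0.998, 0.0, 0.0]
contact_force: [-0.2, -0.1, -1.1]
finger_gap: 50.5
```

drive_tool --plan "0 0 0.03 0; 0 0 0.08 0; 0 0 0.13 0; -0.03 -0.03 0.17 0; -0.06 -0.06 0.19 0; -0.07 -0.1 0.19 0; -0.07 -0.1 0.19 0"

```text
clock: 24.35
ee_pos: [518.8, 200.7, 398.4]
tool_rot: [0.06, 0.998, -0.003, 0.001]
contact_force: [-0.4, -0.9, -0.2]
finger_gap: 50.4
```

```bash
python3 - <<'E'
from meas import *
snap('wrist','w15'); print(manip.state()['ee_pos']);snap('top','t15');snap('side','s15')
im=cv2.imread('pics/t15.png')
cv2.imwrite('pics/t15z.png',cv2.resize(im[130:250,200:420],None,fx=3.6,fy=3.6,interpolation=cv2.INTER_CUBIC))
E
```

```text
[519.33600131 202.87378409 398.28123822]
```

View pics/w15.png

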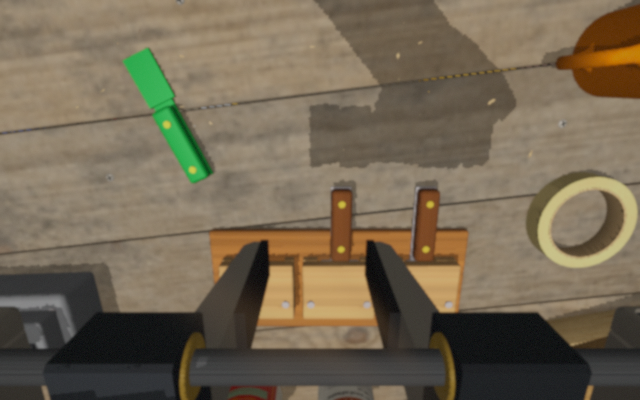

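View pics/t15z.png

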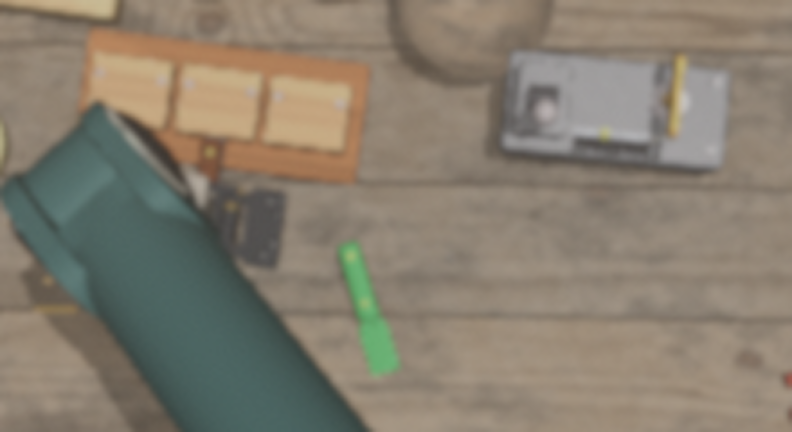

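drive_tool --plan "0.01 -0.045 0 0.03; 0.02 -0.09 0 0.06; 0.03 -0.135 0 0.1; 0.05 -0.18 0 0.117; 0.07 -0.225 0 0.117; 0.09 -0.27 0 0.117; 0.11 -0.315 0 0.117; 0.13 -0.36 0 0.117"

```text
clock: 25.3
ee_pos: [650.9, -154.6, 396.9]
tool_rot: [-0.003, 1.0, 0.001, -0.0]
contact_force: [0.6, 1.0, 0.7]
finger_gap: 50.7
```

drive_tool --plan "0.02 -0.03 0 0; 0.04 -0.04 0 0; 0.05 -0.04 0 0; 0.05 -0.04 0 0; 0.05 -0.04 0 0"

```text
clock: 25.8
ee_pos: [699.5, -191.3, 397.3]
tool_rot: [-0.003, 1.0, 0.001, -0.0]
contact_force: [0.2, -0.0, -0.2]
finger_gap: 50.6
```

```bash
python3 - <<'E'
from meas import *
snap('wrist','w16'); s=manip.state();print(s['ee_pos'],s['tool_rot'],s['joint_positions'])
E
```

```text
[ 699.18371763 -191.75823775  397.61390519] [-3.18285062e-03  9.99994797e-01  4.26139515e-04 -3.07652020e-04] [ 0.6394865   0.71517561 -0.69394306  1.36409183  0.46099577  1.2261046
  1.48920031]
```

View pics/w16.png

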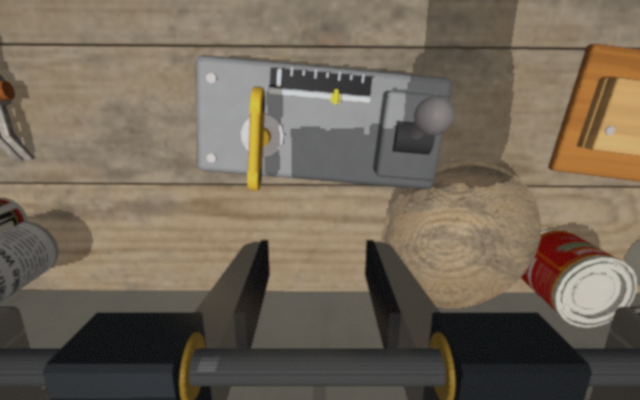

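```bash
python3 - <<'E'
from h import *
s=load('w16'); im=s['pixels'].astype(np.uint8)
hsv=cv2.cvtColor(im,cv2.COLOR_RGB2HSV)
m=((hsv[...,0]>18)&(hsv[...,0]<32)&(hsv[...,1]>150)&(hsv[...,2]>120)).astype(np.uint8); 
cs,_=cv2.findContours(m[:230],cv2.RETR_EXTERNAL,cv2.CHAIN_APPROX_NONE)
for c in cs:
    if cv2.contourArea(c)<10: continue
    print(cv2.boundingRect(c),cv2.minAreaRect(c),cv2.contourArea(c))
for uv in[(257,90),(254,187),(256,138)]: print(uv,np.round(onz(s,uv,112),1))
for uv in[(279,78),(336,97)]: print(uv,np.round(onz(s,uv,62),1))
print('case',[np.round(onz(s,uv,60),1) for uv in[(199,57),(450,80),(432,187),(198,170)]])
cv2.imwrite('pics/w16z.png',cv2.resize(im[50:200,190:460,::-1],None,fx=2.9,fy=2.9,interpolation=cv2.INTER_CUBIC))
E
```

```text
(263, 131, 6, 15) ((265.5, 138.0), (14.0, 5.0), 90.0) 51.5
(332, 90, 7, 13) ((335.0, 96.0), (12.0, 6.0), 90.0) 48.5
(247, 88, 15, 102) ((254.10214233398438, 138.46974182128906), (11.128511428833008, 101.27955627441406), 1.9305875301361084) 856.5
(257, 90) [ 616.  -233.4  112. ]
(254, 187) [ 688.  -238.8  112. ]
(256, 138) [ 650.2 -235.6  112. ]
(279, 78) [ 606.4 -222.4   62. ]
(336, 97) [ 621.5 -174.1   62. ]
case [array([ 590.3, -288.8,   60. ]), array([607. , -77.5,  60. ]), array([701.1, -83.1,  60. ]), array([ 686.4, -298.5,   60. ])]
```

View pics/w16z.png

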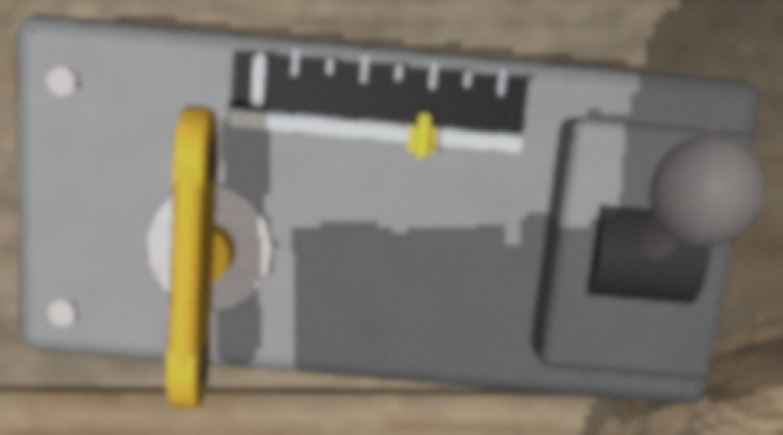

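```bash
python3 - <<'E'
from h import *
s=load('w16')
for z in(60,66): print(onz(s,(190+210/2.9,50+248/2.9),z))
for uv in [(189,400),(197,110)]: print(onz(s,(190+uv[0]/2.9,50+uv[1]/2.9),112))
E
```

```text
[ 654.79439403 -238.50263638   60.        ]
[ 654.04546302 -237.61141545   66.        ]
[ 688.69909547 -237.95406606  112.        ]
[ 614.59137246 -232.68083469  112.        ]
```

drive_tool --plan "-0.03 -0.03 0 -0.04; -0.0488 -0.042 0 -0.078; -0.0488 -0.042 -0.03 -0.078; -0.0488 -0.042 -0.06 -0.078; -0.0488 -0.042 -0.06 -0.078; -0.0488 -0.042 -0.06 -0.078"

```text
clock: 26.45
ee_pos: [650.4, -235.4, 338.4]
tool_rot: [0.037, 0.999, 0.0, -0.0]
contact_force: [-0.0, 0.6, -0.1]
finger_gap: 50.8
```

```bash
python3 - <<'E'
from meas import *
snap('wrist','w17'); s=manip.state();print(s['ee_pos'],s['tool_rot'],s['joint_positions'])
E
```

```text
[ 650.92038423 -235.37705282  339.39647579] [ 3.68837939e-02  9.99319120e-01 -9.79089611e-05  9.33641689e-04] [ 0.72988178  0.70986357 -0.66480264  1.50963579  0.47197643  1.08461503
  1.45721724]
```

View pics/w17.png

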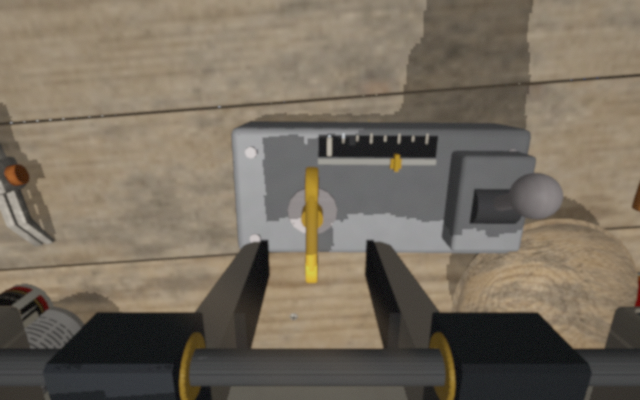

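```bash
python3 - <<'E'
from h import *
s=load('w17')
for uv,z in [((312,170),112),((311,281),112),((311.5,220),112),((312,211),62)]: print(onz(s,uv,z))
E
```

```text
[ 612.13233887 -234.46418175  112.        ]
[ 686.47196713 -240.92262036  112.        ]
[ 643.79975638 -237.24633606  112.        ]
[ 655.13891902 -238.44147484   62.        ]
```

drive_tool --plan "0.0015 -0.0013 -0.03 0; 0.0015 -0.0013 -0.06 0; 0.0015 -0.0013 -0.0697 0; 0.0015 -0.0013 -0.0697 0; 0.0015 -0.0013 -0.0697 0"

```text
clock: 27.0
ee_pos: [652.8, -237.2, 270.0]
tool_rot: [0.037, 0.999, -0.0, 0.001]
contact_force: [-0.0, -0.1, -0.3]
finger_gap: 50.7
```

drive_tool --plan "0 0 0 0; 0 0 0 0; 0 0 0 0; 0 0 0 0; 0 0 0 0; 0 0 0 0; 0 0 0 0; 0 0 0 0" --jaw 1

```text
clock: 27.8
ee_pos: [652.0, -238.6, 268.3]
tool_rot: [0.038, 0.999, -0.001, 0.0]
contact_force: [-0.8, -5.3, 2.1]
finger_gap: 13.4
```

drive_tool --plan "0 0 0 -0.07; 0 0 0 -0.14; 0 0 0 -0.21; 0 0 0 -0.28; 0 0 0 -0.28"

```text
clock: 28.3
ee_pos: [652.0, -238.1, 268.3]
tool_rot: [0.177, 0.984, -0.001, 0.0]
contact_force: [0.4, -5.6, 3.1]
finger_gap: 13.4
```

```bash
python3 - <<'E'
from meas import *
snap('wrist','w18'); s=manip.state();print(s['ee_pos'],s['tool_rot'],s['joint_positions'],s['contact_force'],s['torque'])
E
```

```text
[ 652.03202895 -238.11302601  268.28036857] [ 1.75957823e-01  9.84397416e-01 -6.75835986e-04  3.40428390e-04] [ 0.67079414  0.76929372 -0.56182377  1.548166    0.47068362  0.9611186
  1.17992842] [-0.48284364 -4.7494901   2.62675802] [-1.22256034 -0.1180909   0.01888789]
```

View pics/w18.png

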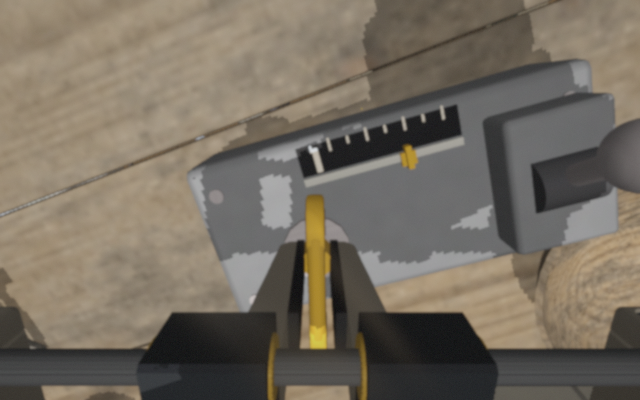

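drive_tool --plan "0 -0.001 0 -0.12; 0 -0.001 0 -0.24; 0 -0.001 0 -0.36; 0 -0.001 0 -0.48; 0 -0.001 0 -0.60; 0 -0.001 0 -0.72; 0 -0.001 0 -0.84; 0 -0.001 0 -0.96"

```text
clock: 29.15
ee_pos: [652.9, -237.5, 268.3]
tool_rot: [0.612, 0.791, 0.001, 0.001]
contact_force: [2.4, -3.2, 1.1]
finger_gap: 13.2
```

```bash
python3 - <<'E'
from meas import *
snap('wrist','w19'); s=manip.state();print(s['ee_pos'],s['tool_rot'],s['joint_positions'],s['contact_force'],s['torque'])
E
```

```text
[ 652.87429154 -237.39670737  268.30694875] [0.61362882 0.78959313 0.00125769 0.00088547] [ 0.53051786  0.71914677 -0.34199202  1.55810188  0.28134183  0.91063637
  0.34350524] [ 2.85575112 -1.7195601   1.06773585] [-0.46602975 -0.79354057  0.07735971]
```

View pics/w19.png

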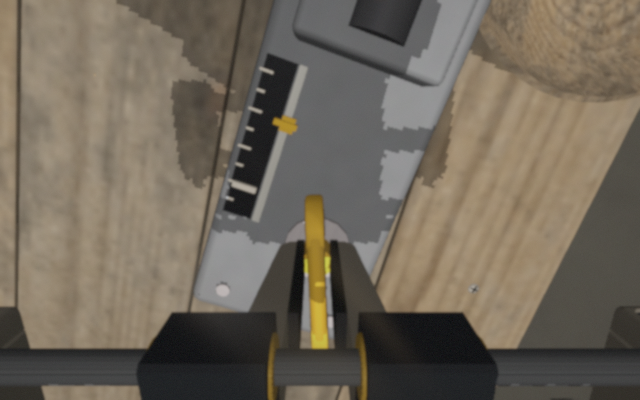

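drive_tool --plan "0 0 0 -0.12; 0 0 0 -0.24; 0 0 0 -0.36; 0 0 0 -0.48; 0 0 0 -0.60; 0 0 0 -0.72; 0 0 0 -0.84; 0 0 0 -0.96"

```text
clock: 30.0
ee_pos: [653.9, -237.6, 268.4]
tool_rot: [0.908, 0.42, 0.003, 0.001]
contact_force: [6.9, -3.5, -2.0]
finger_gap: 12.9
```

drive_tool --plan "0 0 0 -0.12; 0 0 0 -0.24; 0 0 0 -0.36; 0 0 0 -0.48; 0 0 0 -0.60; 0 0 0 -0.72; 0 0 0 -0.84; 0 0 0 -0.84"

```text
clock: 30.8
ee_pos: [654.2, -238.6, 268.4]
tool_rot: [1.0, 0.014, 0.004, 0.001]
contact_force: [8.0, -5.1, -2.4]
finger_gap: 12.9
```

```bash
python3 - <<'E'
from meas import *
snap('wrist','w20'); s=manip.state();print(s['ee_pos'],s['tool_rot'],s['joint_positions'],s['contact_force'],s['torque'])
E
```

```text
[ 654.21369344 -238.56865824  268.36971911] [0.9998748  0.01525025 0.00399815 0.0013523 ] [ 0.24004397  0.68575732  0.09045792  1.57914954 -0.07480041  0.87161736
 -1.18245508] [ 9.17266172 -5.48477319 -2.29239375] [-1.31027818 -2.02077041  0.09138354]
```

View pics/w20.png

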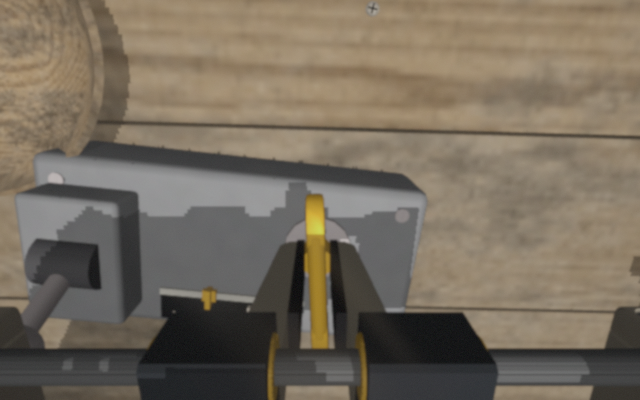

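drive_tool --plan "0.002 -0.001 0 0; 0.002 -0.001 0 0; 0.002 -0.001 0 0; 0.002 -0.001 0 0; 0.002 -0.001 0 0; 0.002 -0.001 0 0" --jaw 0

```text
clock: 31.45
ee_pos: [653.9, -239.3, 267.9]
tool_rot: [1.0, 0.014, -0.0, -0.0]
contact_force: [-0.0, -0.6, 0.6]
finger_gap: 46.0
```

drive_tool --plan "0 0 0.03 0; 0 0 0.07 0; 0 0 0.07 0.14; 0 0 0.07 0.28; 0 0 0.07 0.42; 0 0 0.07 0.56; 0 0 0.07 0.7; 0 0 0.07 0.84"

```text
clock: 32.25
ee_pos: [653.9, -239.4, 338.1]
tool_rot: [0.906, 0.423, -0.0, -0.0]
contact_force: [0.2, -0.4, 0.0]
finger_gap: 45.9
```

drive_tool --plan "0 0 0 0.14; 0 0 0 0.28; 0 0 0 0.42; 0 0 0 0.56; 0 0 0 0.7; 0 0 0 0.84; 0 0 0 0.98; 0 0 0 1.12"

```text
clock: 33.05
ee_pos: [653.8, -239.6, 338.0]
tool_rot: [0.543, 0.839, -0.0, -0.0]
contact_force: [-0.5, 1.1, 0.5]
finger_gap: 46.1
```

drive_tool --plan "0 0 0 0.14; 0 0 0 0.28; 0 0 0 0.42; 0 0 0 0.56; 0 0 0 0.7; 0 0 0 0.84; 0 0 0 0.98; 0 0 0 1.12"

```text
clock: 33.85
ee_pos: [653.8, -239.6, 338.0]
tool_rot: [0.015, 1.0, -0.0, -0.0]
contact_force: [0.1, 0.3, -0.5]
finger_gap: 46.2
```

drive_tool --plan "0 0 0 0.06; 0 0 0 0.06;0 0 0 0.06"

```text
clock: 34.15
ee_pos: [653.9, -239.7, 337.9]
tool_rot: [-0.012, 1.0, 0.0, -0.0]
contact_force: [0.0, 0.0, 0.3]
finger_gap: 45.9
```

```bash
python3 - <<'E'
from meas import *
snap('wrist','w21'); s=manip.state();print(s['ee_pos'],s['tool_rot'],s['joint_positions'],s['contact_force'],s['torque'])
E
```

```text
[ 653.92070676 -239.57997492  337.96818001] [-1.18136316e-02  9.99930214e-01 -3.96812753e-05 -5.63440054e-05] [ 0.7032393   0.70435731 -0.61720215  1.49997459  0.43940154  1.07841368
  1.58321603] [-0.65023798  0.68547009 -0.50512094] [ 0.13657539 -0.15573529 -0.00413085]
```

View pics/w21.png

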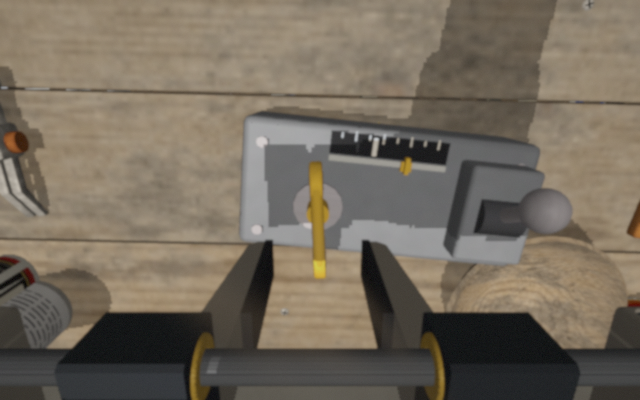

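```bash
cat > ptr.py <<'E'
from h import *
def d(n,p,t):
    s=load(n); u=np.array([np.sin(.077),np.cos(.077)])
    for z in(56,62): print([float(round((onz(s,t,z)-onz(s,p,z))[:2]@u,1))])
E
python3 - <<'E'
from ptr import *
d('w16',(279,78),(335.5,96.6)); d('w21',(375,147),(407,166))
im=cv2.imread('pics/w21.png'); cv2.imwrite('pics/w21z.png',cv2.resize(im[105:270,230:560],None,fx=2.4,fy=2.4,interpolation=cv2.INTER_CUBIC))
E
```

```text
[49.8]
[48.9]
[26.1]
[25.5]
```

View pics/w21z.png

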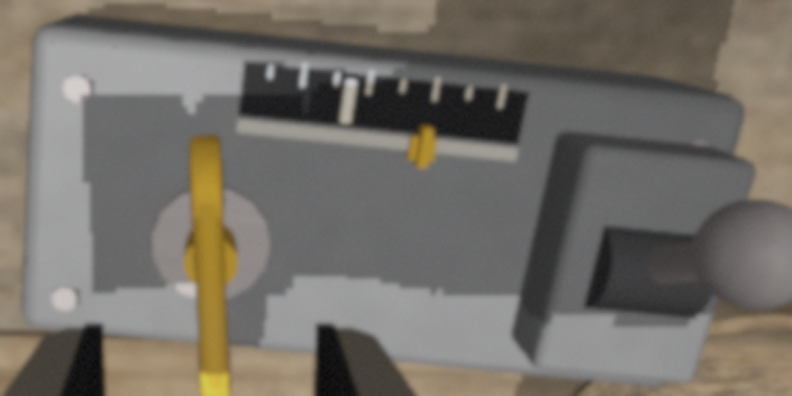

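drive_tool --plan "0 0 -0.03 0; 0 0 -0.06 0; 0 0 -0.07 0; 0 0 -0.07 0"

```text
clock: 34.6
ee_pos: [653.5, -239.3, 266.4]
tool_rot: [-0.012, 1.0, 0.001, -0.001]
contact_force: [0.0, 0.5, 0.9]
finger_gap: 46.1
```

drive_tool --plan "0 0 0 0; 0 0 0 0; 0 0 0 0; 0 0 0 0; 0 0 0 0; 0 0 0 0; 0 0 0 0; 0 0 0 0" --jaw 1

```text
clock: 35.4
ee_pos: [654.3, -239.3, 268.9]
tool_rot: [-0.013, 1.0, -0.0, 0.001]
contact_force: [-1.0, 1.3, 5.6]
finger_gap: 12.7
```

drive_tool --plan "0 0 0 -0.06; 0 0 0 -0.14; 0 0 0 -0.24; 0 0 0 -0.36; 0 0 0 -0.48; 0 0 0 -0.60; 0 0 0 -0.72; 0 0 0 -0.84"

```text
clock: 36.2
ee_pos: [654.2, -239.5, 268.9]
tool_rot: [0.398, 0.917, -0.0, 0.001]
contact_force: [-0.9, 0.5, 5.3]
finger_gap: 13.1
```

drive_tool --plan "0 0 0 -0.12; 0 0 0 -0.24; 0 0 0 -0.36; 0 0 0 -0.48; 0 0 0 -0.60; 0 0 0 -0.72; 0 0 0 -0.84; 0 0 0 -0.96"

```text
clock: 37.0
ee_pos: [654.0, -239.6, 268.8]
tool_rot: [0.777, 0.63, -0.0, 0.0]
contact_force: [-2.3, 0.8, 6.5]
finger_gap: 12.9
```

drive_tool --plan "0 0 0 -0.12; 0 0 0 -0.24; 0 0 0 -0.36; 0 0 0 -0.48; 0 0 0 -0.60; 0 0 0 -0.72; 0 0 0 -0.84; 0 0 0 -0.96"

```text
clock: 37.8
ee_pos: [653.8, -239.5, 268.8]
tool_rot: [0.98, 0.2, -0.0, -0.0]
contact_force: [-2.0, 1.1, 5.5]
finger_gap: 12.9
```

drive_tool --plan "0 0 0 -0.12; 0 0 0 -0.24; 0 0 0 -0.36; 0 0 0 -0.41; 0 0 0 -0.41; 0 0 0 -0.41"

```text
clock: 38.4
ee_pos: [653.8, -239.3, 268.8]
tool_rot: [1.0, -0.001, -0.0, -0.0]
contact_force: [-3.3, 1.6, 7.2]
finger_gap: 12.7
```

```bash
python3 - <<'E'
from meas import *
snap('wrist','w22'); s=manip.state();print(s['ee_pos'],s['tool_rot'],s['joint_positions'],s['contact_force'],s['torque'])
E
```

```text
[ 653.8154851  -239.35853899  268.83986103] [ 9.99999039e-01 -1.32174434e-03 -4.14273203e-04 -5.25187932e-05] [ 0.18776856  0.6894449   0.1695456   1.5798845  -0.13894058  0.88491707
 -1.16591504] [-3.420242    0.75033773  6.54732946] [0.34894832 0.72734826 0.12802057]
```

View pics/w22.png

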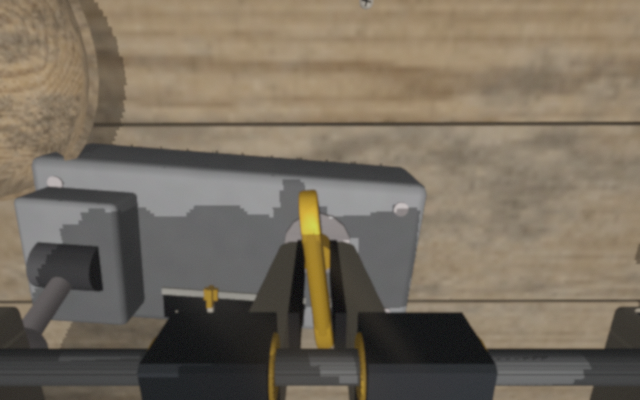

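drive_tool --plan "0 0 0 0; 0 0 0 0; 0 0 0 0; 0 0 0 0; 0 0 0 0; 0 0 0 0" --jaw 0

```text
clock: 39.05
ee_pos: [654.0, -239.5, 267.8]
tool_rot: [1.0, -0.002, -0.0, 0.0]
contact_force: [0.7, -0.3, 0.1]
finger_gap: 46.1
```

drive_tool --plan "0 0 0.03 0; 0 0 0.08 0; -0.03 0.01 0.11 0; -0.06 0.03 0.13 0; -0.09 0.04 0.13 0; -0.095 0.04 0.13 0; -0.095 0.04 0.13 0"

```text
clock: 39.75
ee_pos: [558.5, -199.6, 398.6]
tool_rot: [1.0, -0.002, 0.0, 0.0]
contact_force: [-0.8, -1.2, -0.5]
finger_gap: 45.9
```

```bash
python3 - <<'E'
from meas import *
snap('wrist','w23'); s=manip.state();print(s['ee_pos'],s['tool_rot'],s['joint_positions'])
E
```

```text
[ 559.26692255 -199.79494912  398.26771003] [ 9.99998244e-01 -1.80886066e-03  4.54752726e-04  1.84863603e-04] [ 0.13668917  0.37821106  0.19163132  1.76318728 -0.08321454  1.00707674
 -1.21487204]
```

View pics/w23.png

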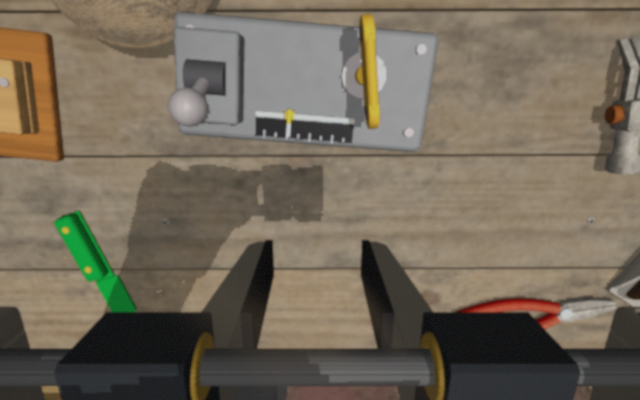

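```bash
python3 - <<'E'
from ptr import *
d('w23',(289,130),(290,116))
s=load('w23'); 
for z in(95,100,105): print(z,np.round(onz(s,(188,106),z),1))
print('pivot',np.round(onz(s,(203,79),70),1))
im=cv2.imread('pics/w23.png'); cv2.imwrite('pics/w23z.png',cv2.resize(im[0:160,160:450],None,fx=2.7,fy=2.7,interpolation=cv2.INTER_CUBIC))
s=load('w21')
for z in(95,100,105): print(z,np.round(onz(s,(546,211),z),1))
E
```

```text
[-0.3]
[-0.3]
95 [630.9 -99.1  95. ]
100 [ 631.2 -100.9  100. ]
105 [ 631.4 -102.6  105. ]
pivot [ 651.3 -105.2   70. ]
95 [643.7 -86.1  95. ]
100 [642.1 -89.5 100. ]
105 [640.4 -93.  105. ]
```

View pics/w23z.png

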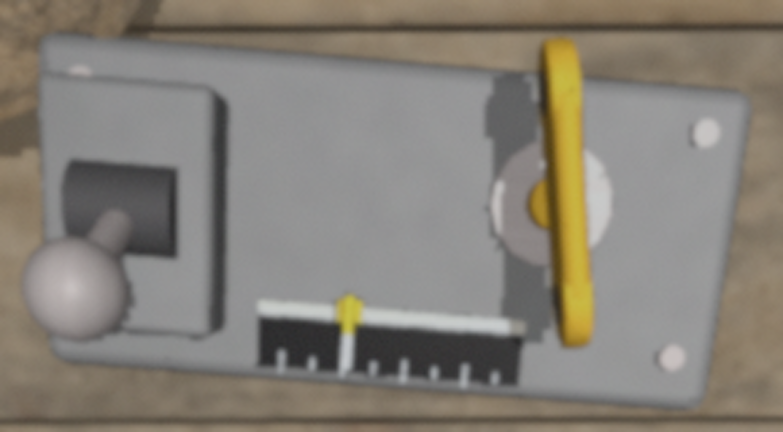

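```bash
python3 - <<'E'
from h import *
A=np.zeros((3,3));b=np.zeros(3);R=[]
for n,uv in(('w16',(433.8,115.5)),('w21',(546,211)),('w23',(188,106)),('w17',(536,196))):
    o,d=ray(load(n),uv); d/=np.linalg.norm(d); M=np.eye(3)-np.outer(d,d); A+=M;b+=M@o;R.append((n,o,M))
p=np.linalg.solve(A,b);print(p,[(n,round(float(np.linalg.norm(M@(p-o))),1)) for n,o,M in R])
E
```

```text
[ 632.0004713  -111.05939121  130.65081442] [('w16', 0.3), ('w21', 0.4), ('w23', 0.7), ('w17', 0.1)]
```

```bash
python3 - <<'E'
from h import *
snap('top','t24');snap('side','s24')
im=cv2.imread('pics/t24.png')
cv2.imwrite('pics/t24z.png',cv2.resize(im[95:265,140:420],None,fx=2.8,fy=2.8,interpolation=cv2.INTER_CUBIC))
E
```

```text
(no output)
```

View pics/t24z.png

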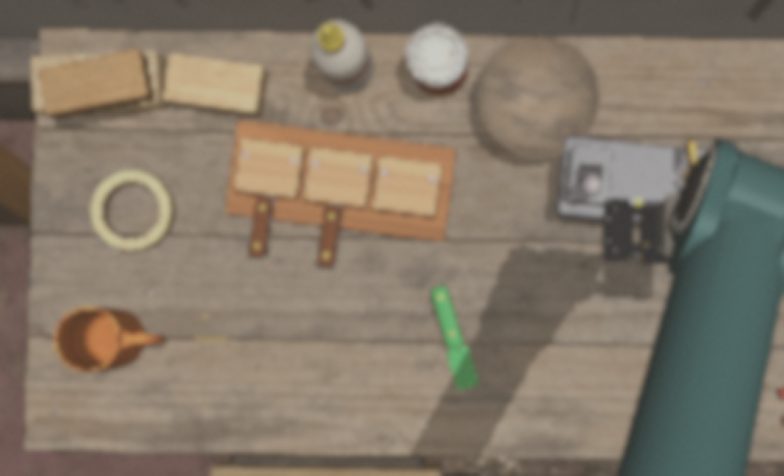

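View pics/s24.png

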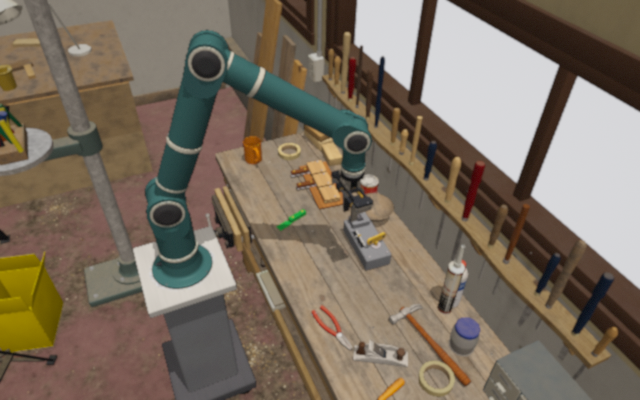

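View pics/t24.png

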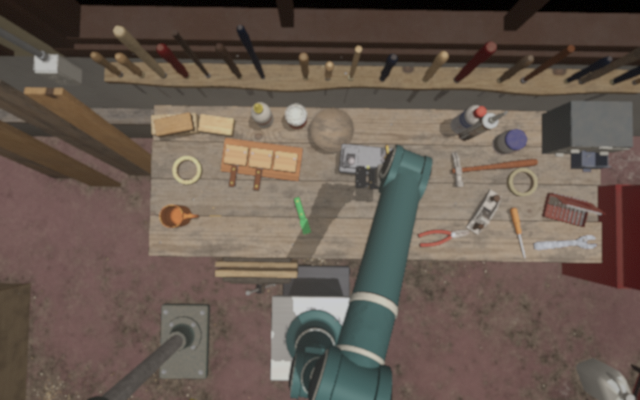

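```bash
python3 - <<'E'
from h import *
s=load('w15')
for n,a,b in(('M',(342.5,200),(341.5,249)),('N',(427.5,201),(426.5,249))):
    A=onz(s,a,32);B=onz(s,b,32);print(n,np.round((A+B)/2,1),np.linalg.norm(B-A),np.arctan2(B[1]-A[1],B[0]-A[0]))
s=load('t24')
for n,a,b in(('M',(332,214),(325,262)),('N',(263,206),(257,252))):
    f=lambda p:onz(s,(140+p[0]/2.8,95+p[1]/2.8),32)
    A,B=f(a),f(b);print(n,np.round((A+B)/2,1),np.linalg.norm(B-A),np.arctan2(A[1]-B[1],A[0]-B[0]))
E
```

```text
M [573.9 219.5  32. ] 54.89829302393925 -0.11806875776560659
N [584.9 307.6  32. ] 53.893628184006836 -0.047297328287820746
M [569.9 217.1  32. ] 62.522573900924115 -0.12165085515940653
N [580.  305.5  32. ] 59.82305207049913 -0.1039690813986521
```

drive_tool --plan "-0.01 0.05 0 0; -0.02 0.1 0 0; -0.03 0.15 0 0; -0.04 0.2 0 0; -0.05 0.25 0 0; -0.05 0.3 0 0; -0.05 0.35 0 0; -0.05 0.4 0 0" --jaw 1

```text
clock: 40.7
ee_pos: [509.6, 197.9, 397.7]
tool_rot: [1.0, -0.002, 0.0, -0.0]
contact_force: [0.0, -0.5, -0.4]
finger_gap: 0.3
```

drive_tool --plan "-0.01 0.04 0 0; -0.01 0.06 0 0; -0.01 0.06 0 0; -0.01 0.06 0 0; -0.01 0.06 0 0; -0.01 0.06 0 0"

```text
clock: 41.3
ee_pos: [499.7, 254.0, 397.9]
tool_rot: [1.0, -0.003, 0.0, 0.0]
contact_force: [0.2, -1.1, 0.2]
finger_gap: 0.6
```

```bash
python3 - <<'E'
from h import *
print(manip.state()['ee_pos'])
snap('wrist','w25')
E
```

```text
[499.68470826 253.95977762 397.93346587]
```

View pics/w25.png

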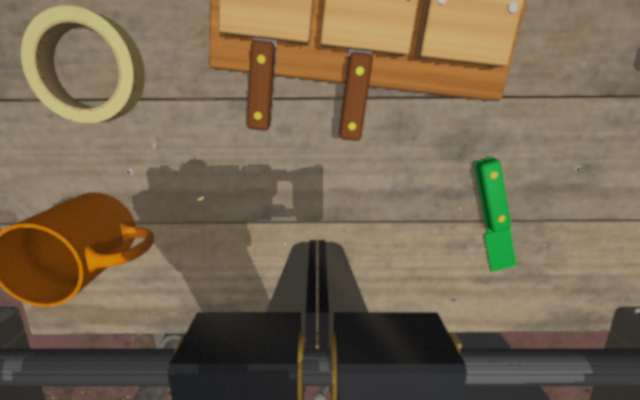

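```bash
python3 - <<'E'
from h import *
s=load('w25');im=s['pixels'].astype(np.uint8);hsv=cv2.cvtColor(im,cv2.COLOR_RGB2HSV)
m=((hsv[...,0]>20)&(hsv[...,0]<34)&(hsv[...,1]>150)&(hsv[...,2]>120)).astype(np.uint8)[:160]
n,l,st,c=cv2.connectedComponentsWithStats(m)
pts=[tuple(x) for x,q in zip(c[1:],st[1:]) if q[4]>15 and q[0]>200 and q[0]<400];print(np.round(pts,1))
P=np.array([onz(s,p,32) for p in pts]);P=P[np.argsort(P[:,1])]
for k,nm in((0,'M'),(2,'N')):
    Q=P[k:k+2];Q=Q[np.argsort(Q[:,0])];d=Q[1]-Q[0];print(nm,Q.mean(0).round(1),np.linalg.norm(d).round(1),np.arctan2(d[1],d[0]).round(3))
# block edges / board front edge
for a,b,z in(((211,66),(500,99),12),((220,36),(307,43.5),36),((322,46),(412,54),36),((424,57),(508,67),36)):
    A,B=onz(s,a,z),onz(s,b,z);d=A-B;print(np.round(A,1),np.round(B,1),np.arctan2(-d[0],d[1]).round(3))
cv2.imwrite('pics/w25z.png',cv2.resize(im[0:150,190:540,::-1],None,fx=2.2,fy=2.2,interpolation=cv2.INTER_CUBIC))
E
```

```text
[[260.9  58.8]
 [359.4  70.5]
 [257.4 115.2]
 [351.8 125.9]]
M [574.9 217.9  32. ] 50.3 -0.115
N [585.5 307.9  32. ] 50.3 -0.12
[605.8 356.4  12. ] [573.3  72.4  12. ] -0.114
[629.2 339.4  36. ] [622.6 262.7  36. ] -0.086
[620.5 249.3  36. ] [613.4 168.8  36. ] -0.088
[610.8 157.8  36. ] [601.9  81.1  36. ] -0.116
```

View pics/w25z.png

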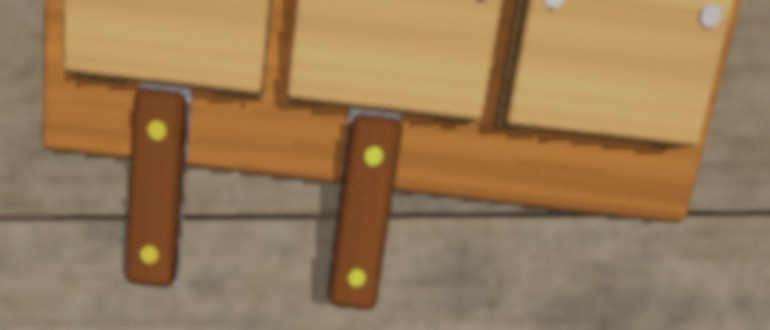

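drive_tool --plan "0.01 -0.045 0 0; 0.02 -0.09 0 0; 0.03 -0.135 0 0; 0.04 -0.18 0 0; 0.05 -0.225 0 0; 0.06 -0.27 0 0; 0.07 -0.315 0 0; 0.08 -0.36 0 0"

```text
clock: 42.15
ee_pos: [578.8, -107.1, 398.4]
tool_rot: [1.0, -0.002, 0.0, 0.0]
contact_force: [0.3, 0.4, 0.0]
finger_gap: 0.4
```

drive_tool --plan "0 -0.002 0 -0.03; 0 -0.002 0 -0.073; 0 -0.002 -0.04 -0.073; 0 -0.002 -0.08 -0.073; 0 -0.002 -0.096 -0.073; 0 -0.002 -0.096 -0.073; 0 -0.002 -0.096 -0.073"

```text
clock: 42.85
ee_pos: [579.2, -106.5, 302.6]
tool_rot: [0.999, -0.038, 0.0, 0.0]
contact_force: [-0.1, 0.1, 0.5]
finger_gap: 0.4
```

```bash
python3 - <<'E'
from h import *
s=manip.state();print(s['ee_pos'],s['tool_rot'])
snap('wrist','w26')
E
```

```text
[ 579.1601385  -106.47968142  302.57266646] [ 9.99262108e-01 -3.84080465e-02  2.46251705e-04  1.05095449e-05]
```

View pics/w26.png

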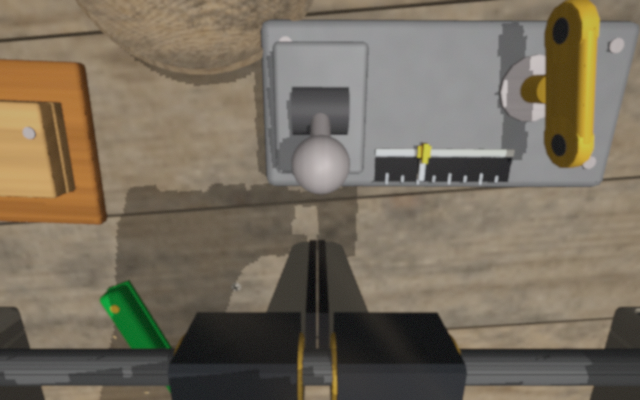

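Fingers are lined up with the ball (321,163), and the pointer is still level with the tab. Now push along timer +x.

drive_tool --plan "0.01 -0.001 0 0; 0.02 -0.0015 0 0; 0.03 -0.0023 0 0; 0.04 -0.003 0 0; 0.05 -0.0038 0 0; 0.06 -0.0046 0 0"

```text
clock: 43.5
ee_pos: [639.9, -111.0, 301.9]
tool_rot: [0.999, -0.038, -0.0, 0.0]
contact_force: [-1.9, 0.0, 1.2]
finger_gap: 0.5
```

drive_tool --plan "0.004 -0.0003 0 0; 0.008 -0.0006 0 0; 0.012 -0.0009 0 0; 0.012 -0.0009 0 0"

```text
clock: 43.9
ee_pos: [651.2, -111.8, 301.6]
tool_rot: [0.999, -0.038, -0.0, 0.0]
contact_force: [-0.8, -0.3, -0.1]
finger_gap: 0.7
```

```bash
python3 - <<'E'
from h import *
s=manip.state();print(s['ee_pos'],s['contact_force'])
snap('wrist','w27')
E
```

```text
[ 651.20311944 -111.81017264  301.628902  ] [-0.75045501 -0.29754701 -0.08177024]
```

View pics/w27.png

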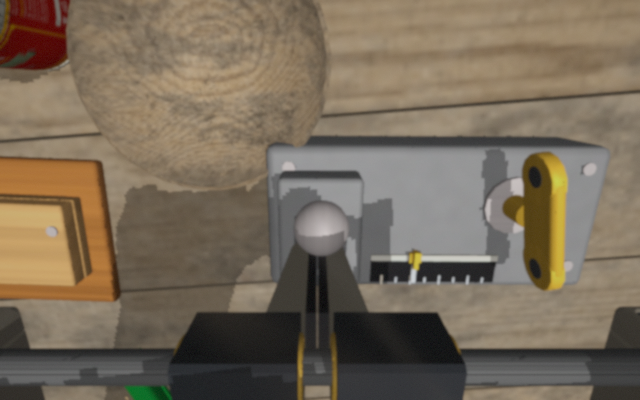

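Continue in small steps until the stop is felt.

drive_tool --plan "0.002 -0.0002 0 0; 0.004 -0.0003 0 0; 0.006 -0.0005 0 0; 0.006 -0.0005 0 0"

```text
clock: 44.35
ee_pos: [655.1, -112.3, 301.6]
tool_rot: [0.999, -0.038, -0.004, -0.0]
contact_force: [-10.0, 0.8, 6.0]
finger_gap: 0.3
```

drive_tool --plan "0.002 -0.0002 0 0; 0.004 -0.0003 0 0; 0.004 -0.0003 0 0; 0.004 -0.0003 0 0"

```text
clock: 44.75
ee_pos: [656.9, -112.5, 301.5]
tool_rot: [0.999, -0.038, -0.008, -0.001]
contact_force: [-21.4, 3.0, 12.1]
finger_gap: 0.2
```

drive_tool --plan "-0.02 0.001 0 0; -0.05 0.004 0 0; -0.09 0.007 0 0; -0.11 0.007 0.03 0; -0.11 0.007 0.07 0; -0.11 0.007 0.1 0; -0.11 0.007 0.1 0"

```text
clock: 45.45
ee_pos: [552.5, -106.0, 407.4]
tool_rot: [0.999, -0.038, 0.006, 0.0]
contact_force: [-0.0, -0.6, -0.4]
finger_gap: 0.5
```

```bash
python3 - <<'E'
from ptr import *
s=manip.state();print(s['ee_pos'],s['contact_force'])
snap('wrist','w28');snap('top','t28')
im=cv2.imread('pics/t28.png')
cv2.imwrite('pics/t28z.png',cv2.resize(im[95:265,140:420],None,fx=2.8,fy=2.8,interpolation=cv2.INTER_CUBIC))
E
```

```text
[ 552.45260934 -106.01593029  407.36476518] [-0.01831865 -0.61906864 -0.3789392 ]
```

View pics/w28.png

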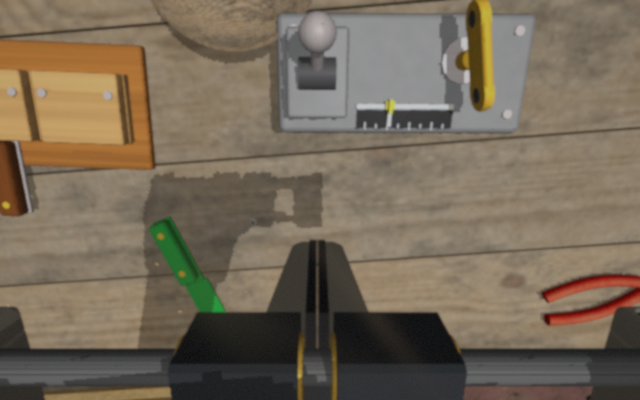

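View pics/t28z.png

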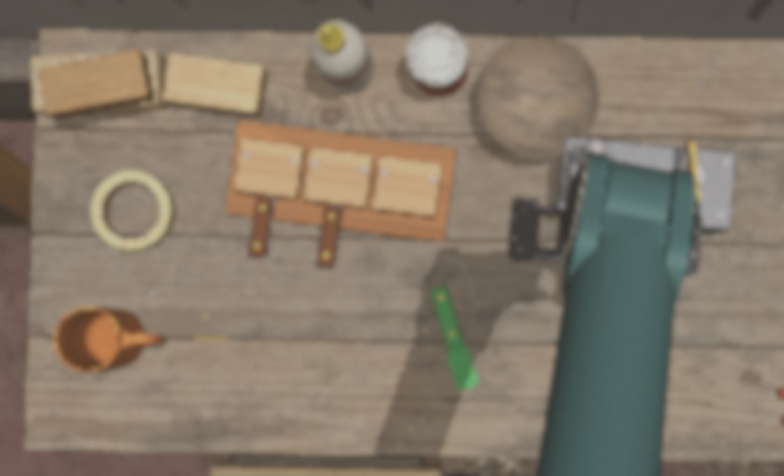

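```bash
python3 - <<'E'
from ptr import *
s=load('w28')
print(onz(s,(318,32),131)); d('w28',(389.5,116),(390.5,106))
E
```

```text
[ 675.79430566 -115.35198955  131.        ]
[-0.4]
[-0.4]
```

```bash
python3 - <<'E'
from h import *
A=np.zeros((3,3));b=np.zeros(3)
for n,uv in(('w28',(318,32)),('w27',(321,228))): print(n,onz(load(n),uv,131),onz(load(n),uv,135))
t0=load('top0');t=load('t28')
for n,uv in(('top0',(200+543/3.6,130+110/3.6)),('t28',(140+597/2.8,95+145/2.8))): print(n,onz(load(n),uv,131))
E
```

```text
w28 [ 675.79430566 -115.35198955  131.        ] [ 675.20334001 -115.29550524  135.        ]
w27 [ 674.67975986 -114.63067644  131.        ] [ 676.28819497 -114.70464908  135.        ]
top0 [ 632.07737651 -110.12623045  131.        ]
t28 [ 678.5383034  -117.49364022  131.        ]
```

```bash
python3 - <<'E'
from h import *
print(manip.hand_in()); print(manip.state()['clock'])
E
```

```text
the job is handed in; nothing more can be done
None
the job is handed in; nothing more can be done
```

The job is handed in: both scrapers on the bench are racked, the timer is wound to its tab, and the start lever went over last. The hand-in gives no verdict, so the results below are my own measurements.

- **Scrapers:** Only the medium and narrow scrapers were on the bench; no wide one showed in any view. Each went in until it touched the back wall, then was set down and released. A later close view put both about 2 mm from home. They lay at −0.115 and −0.120 rad, against about −0.115 for the rack.
- **Timer:** I wound it clockwise in two part turns, about 6.2 rad in all. The pointer was within 0.4 mm of the index tab before and after the lever push.
- **Lever:** I pushed it until it hit its stop (force rising to 21 N) and backed off. The ball had moved 44–46 mm by the camera views, which I read as about 0.9 to 1.0 rad. This is the least certain figure, because the wrist and top views differed by 3 mm.
- **Bystanders:** The mug, tape roll and green look-alike showed no visible movement, and the pliers were never approached. The gripper was clear of everything at the end.

**Mishaps and disagreements:**
- The first grasp of the medium scraper closed on nothing because I lifted too early; I repeated it.
- One early reading of the narrow scraper's angle (−0.047 rad) disagreed with the rest. I took it as a poor pixel reading, because the later close view showed the scraper in line.

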